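# Put the water flosser back together on its charging dock

### The arm

A 6-joint arm with a two-finger parallel gripper is mounted at the origin on the work surface. World frame = base frame: x ahead of the robot, y to its left, z up, the work surface at z = 0. Lengths are in m, angles in rad, forces in N, time in s.
With the tool pointing down it reaches from about 0.25 to 0.725 m from the base axis. Payload 4 kg.
Tool frame: the origin (TCP) lies at the very end of the fingers, on their centre line; the grasp point (between the pads) lies 19 mm behind it; z points along the fingers, y is the line along which they close (so a half turn about z gives the same grasp; the last joint's range is limited). The gripper opens to 85 mm and grips with 20 to 120 N. Pads are 22 mm wide; open, the fingers measure 114 mm over their backs; the gripper's body (76 mm by 85 mm) begins 54 mm behind the grasp point. The pads swing forward as they close: fully open they stand 13 mm farther back than shut.
Start: joints at [-1.266, 0.241, 0.005, 1.335, 0, 1.571], TCP at [0.15, -0.477, 0.231] pointing down, gripper open.
Joint ranges: [-2.72, 2.72], [-1.05, 1.87], [-1.09, 1.28], [-1.99, 2.15], [-1.42, 1.44], [-3.14, 3.14]. Speed limits (rad/s): [2.79, 2.79, 3.14, 3.14, 3.14, 3.14].

### API

Orientations are given as a unit quaternion [x, y, z, w].
In Python, from workcell import monitor, viewer, job gives the robot as it stands.
- The arm moves only by the tool arm_command, never from a script. Its argument "increments" is a list of rows, each an object of numbers: "dx", "dy", "dz": the shift along the tool's x, y, z in cm; "wx", "wy", "wz": the turn, a rotation vector about the tool's x, y, z in rad; "grip": the finger opening in cm, from 0 to 8.54. In form: [{"dx": .., "dy": .., "dz": .., "wx": .., "wy": .., "wz": .., "grip": ..}, ...]. A call has 1 to 10 rows; each row is the pose to reach, as a shift and turn from the pose commanded when the call began, along the tool's axes at that moment; what a row does not reach only later rows make up. A row lasts 1/10 s, in which the tool goes at most 50 mm and 8.59 degrees, less where a joint would pass 70% of its speed; a pose out of reach is approached as far as the arm can. A call with a gripper value outside its range is refused whole. The fingers move at their own pace and stop on an object; the grip force is fixed at half the most. Time passes only in rows, so rows that repeat a pose let the fingers close. It gives the time, the measured TCP pose, the force, the opening and the grip force at its end, in the units of the state.
- monitor.get_obs(): the state, without advancing time (a new reading comes with each control period).
- viewer.camera(name): name is "scene" or "top" or "wrist"; returns (picture, depth): 420x560x3 uint8, red, green, blue; 420x560 float32, m along the optical axis (not along the pixel's ray), 0 where there is no reading.
- viewer.get_calibration(name): a dict with "fovy" (degrees; the focal length in pixels is half the picture's height over the tangent of half this angle, whatever the lens; pixels are square), "cx", "cy" (the principal point, pixels), "view" (4x4, takes a point from world to camera coordinates). Camera axes: x right, y up, looking along -z (the intrinsics and any distortion apply to the point x, -y, -z); pixel columns grow to the right and rows downward; lengths in m; the calibration is good to about 2 mm. A picture is of the moment at which its call begins: read the wrist's pose just before it. get_calibration takes no time and is no camera call; for the wrist camera it gives the pose at the moment of the call.
- job.job_done(): hands the job in; it is judged then, once.
The state is a dict: "clock": time; "joint_pos": joint angles; "joint_vel": joint speeds; "tau": joint torques, N m; "eef_pos": TCP position; "tool_rot": TCP orientation; "ft_force": force on the tool from outside, world axes, zero at the start; "ft_torque": the same for the moment, N m; "grip_width": finger opening in m; "grasp_force": force on a finger pad.
Only numpy, scipy, OpenCV 4.12 (cv2) and the standard library are available. Lean on these libraries where they do the work, as an engineer would, in place of code of your own. Each camera call takes 0.05 s, during which the arm holds its last target. There are 200 camera calls.

### The job

Stand the knocked-over water flosser handle upright, foot down, in the round well of its charging dock and let go of it; then take the jet nozzle (the one with the plain thin pointed tip) out of the caddy and plug its pin fully home into the opening on top of the handle, so that the collar sits flush, and let go of it; finally press the dock's button all the way down and release it. Leave the other two nozzles in the caddy and do not push the other toiletries about or topple them.

Things in the scene. Friction and masses are not known exactly. Their poses are not given: they have to be found in the camera images.
- handle: Loose water-flosser handle, 140 mm long, 250 g, lying on its side at first. Origin mid length on its axis; its x axis points from foot to head (up when it stands). From the foot: grey round foot 40 mm wide to 20 mm; white square grip body 40 x 40 mm to 108 mm; grey round head 29 mm wide to 140 mm. Grip across the square body, 70 to 105 mm from the foot.
- handle_foot (a point): centre of the foot's flat underside, 70 mm from the handle's origin towards -x of the handle
- handle_mouth (a point): centre of the opening in the head's flat end, 70 mm from the origin towards +x of the handle. The opening is a funnel 18 mm wide at the mouth that narrows to a 10 mm bore at 6 mm depth; the bore is 28 mm deep in all
- dock: Charging dock, fixed: white slab 110 (x) x 220 (y) x 30 mm high. Origin: centre of its underside; z up. Round well at (0, +60 mm), button at (0, -70 mm) in its frame
- cradle_floor (a point): centre of the floor of the dock's round well, 8 mm above the counter. The well is 45 mm in diameter and 22 mm deep, with a chamfered edge
- cradle_rim (a point): centre of the well's mouth, 30 mm above the counter
- power_top (a point): centre of the top face of the dock's round grey push button, 28 mm in diameter, which moves straight down
- power (a joint): travel of the button in m: 0 up, 0.006 fully down; sprung, about 5 N
- caddy: Nozzle caddy, fixed: grey block 170 (x) x 50 (y) x 35 mm high with three holes in a row along its x axis, 55 mm apart, 10 mm wide, 28 mm deep. Origin: centre of its underside
- jet_nozzle: Jet nozzle, white, loose, 20 g, upright in a caddy hole at first. Origin: centre of its collar's underside; z up along it. Below: round pin 8 mm wide, 24 mm long. Collar 22 mm wide, 5 mm thick; above it a round grip barrel 12 mm wide, 5 to 45 mm above the origin; on top a plain thin pointed tip, 4 to 9 mm thick, up to 72 mm above the origin.
- brush_nozzle: Brush nozzle, white, loose, 20 g, upright in a caddy hole at first. Origin: centre of its collar's underside; z up along it. Below: round pin 8 mm wide, 24 mm long. Collar 22 mm wide, 5 mm thick; above it a round grip barrel 12 mm wide, 5 to 45 mm above the origin; on top a round disc-shaped brush head 24 mm in diameter, up to 63 mm above the origin. To be left alone.
- tongue_nozzle: Tongue-cleaner nozzle, white, loose, 20 g, upright in a caddy hole at first. Origin: centre of its collar's underside; z up along it. Below: round pin 8 mm wide, 24 mm long. Collar 22 mm wide, 5 mm thick; above it a round grip barrel 12 mm wide, 5 to 45 mm above the origin; on top a flat paddle 26 x 5 mm, up to 75 mm above the origin. To be left alone.
- shampoo: bystander: white bottle, 60 mm diameter, 170 mm tall; origin at its underside
- carton: bystander: paper carton 45 x 160 x 36 mm lying flat; origin at its underside
- tumbler: bystander: white cup 72 mm diameter, 95 mm tall; origin at its underside
- cream: bystander: amber jar 60 mm diameter, 45 mm tall; origin at its underside
- soap: bystander: soap bar on a white dish 85 x 120 mm, 34 mm high in all; origin at its underside
- deodorant: bystander: rounded bottle 44 mm diameter, 90 mm tall; origin at its underside
- hairbrush: bystander: brush lying flat, handle along its -x
Mind the look-alikes: they are no part of the job. What is shaped like the dock but purple is not meant.

How it is judged:
By the outcome, as a careful person would: the job done as asked, in the order asked, and still so for the second after the job is handed in, with the robot touching nothing.
It also fails if it takes over 58 s, if anything falls off the work surface, if the arm or the gripper's body presses on something with over 40 N, if the wrist force passes 120 N, or if a joint passes its speed limit or range.

## Working session

There is one attempt and no reset: what is moved stays moved. The work goes in short steps, Python scripts to look and compute and a tool call to move; the robot and the scene stay as the last step left them, time stands still between calls to the robot, and variables do not carry over. Pictures are saved under pics/ and viewed, at most 10 in all, crops included, and the job is handed in when it is done.

Besides the shell and the picture viewer there is one more tool, called after "Emit:" as name(argument=value, ...) on one line, values as JSON. arm_command: Moves the arm, as the interface text tells. Its arguments: {"type":"object","properties":{"increments":{"type":"array","items":{"type":"object","properties":{"dx":{"type":"number"},"dy":{"type":"number"},"dz":{"type":"number"},"wx":{"type":"number"},"wy":{"type":"number"},"wz":{"type":"number"},"grip":{"type":"number"}}}}},"required":["increments"]}

```bash
ls; mkdir -p pics; cat > h.py <<'E'
import numpy as np, cv2
from workcell import monitor, viewer, job
def save(name,fn):
    cal=viewer.get_calibration(name); p,d=viewer.camera(name)
    cv2.imwrite(f'pics/{fn}.png',p[:,:,::-1]); np.savez(f'pics/{fn}.npz',p=p,d=d,**{k:v for k,v in cal.items() if not isinstance(v,str) and k!='distortion'})
    return p,d,cal
def pts(d,cal):
    h,w=d.shape; f=h/2/np.tan(np.radians(cal['fovy'])/2)
    v,u=np.mgrid[:h,:w]
    c=np.stack([(u-cal['cx'])/f*d,-(v-cal['cy'])/f*d,-d,np.ones_like(d)],-1)
    return (c@np.linalg.inv(np.array(cal['view'])).T)[...,:3]
E
python3 - <<'E'
from h import *
o=monitor.get_obs(); print(o)
for n in('top','scene'):
    p,d,c=save(n,n+'0'); print(c)
E
```

```text
pics
{'clock': 0.0, 'joint_pos': array([-1.26598747e+00,  2.41413575e-01,  3.73468507e-03,  1.33519063e+00,
        5.32138151e-06,  1.57075124e+00]), 'joint_vel': array([ 0.00113556, -0.00034499, -0.00011583, -0.00019324,  0.00022026,
        0.00078621]), 'tau': array([-8.32490787e-05, -3.72318256e+01,  2.52407312e+01,  1.68873626e-02,
       -1.29039931e-04,  7.22618722e-06]), 'eef_pos': array([ 0.14986983, -0.47635689,  0.23041664]), 'tool_rot': array([ 9.88404954e-01,  1.51837322e-01, -1.54718073e-04, -1.02498864e-03]), 'ft_force': array([0.12882542, 1.0534839 , 0.07257963]), 'ft_torque': array([ 0.01916242, -0.00243877,  0.02234194]), 'grasp_force': 0.0, 'grip_width': 0.0855083515089631}
{'fovy': 44.209037668341075, 'cx': 281.20318704533736, 'cy': 208.7156508808998, 'view': array([[-0.01864997, -0.99972908,  0.01392662, -0.06088267],
       [ 0.99078747, -0.01661087,  0.13440339, -0.54447371],
       [-0.13413564,  0.01630494,  0.99082883, -1.32976851],
       [ 0.        ,  0.        ,  0.        ,  1.        ]])}
{'fovy': 54.45258676823644, 'cx': 283.95552416483906, 'cy': 208.35562768928008, 'view': array([[ 0.88733776,  0.46070474, -0.0195661 , -0.44917826],
       [-0.34197084,  0.68592968,  0.64230555,  0.18353989],
       [ 0.30933418, -0.56325093,  0.7661989 , -1.34132975],
       [ 0.        ,  0.        ,  0.        ,  1.        ]])}
```

View pics/top0.png

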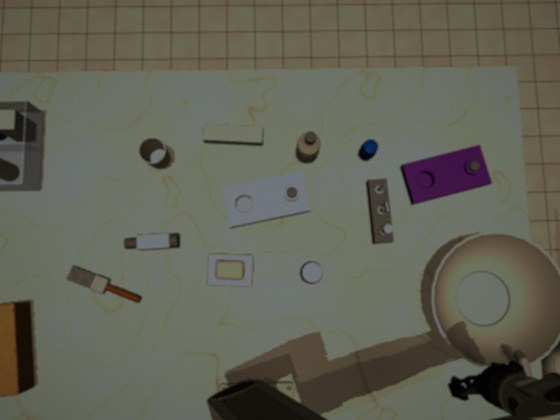

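View pics/scene0.png

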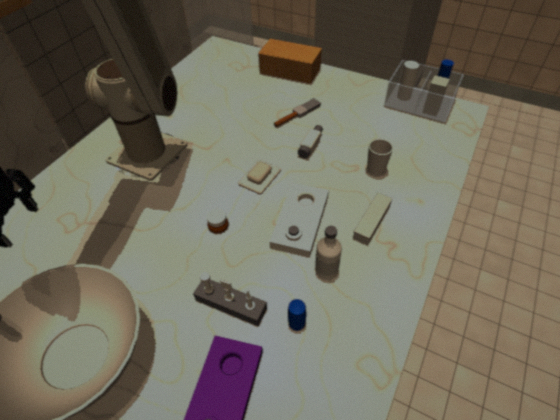

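The top view shows the handle at about (152,241), lying along y. The white dock is at (267,200), with its well at (243,203) and its button at (291,193). The caddy is at (380,210), with nozzles at (379,188), (382,209) and (387,229). The purple decoy dock is at (446,174). Next I'll measure these and zoom in.

```bash
python3 - <<'E'
from h import *
def ld(n):
    z=np.load(f'pics/{n}.npz'); return z['p'],z['d'],pts(z['d'],z)
p,d,P=ld('top0'); q,e,Q=ld('scene0')
for u,v in[(130,241),(152,241),(176,240),(243,203),(291,193),(226,187),(307,175),(310,210),(229,226),(379,188),(382,209),(387,229),(371,181),(386,180),(375,242),(392,241),(60,60),(500,80)]: print((u,v),P[v,u].round(4))
print('scene')
for u,v in[(305,200),(293,230),(208,285),(230,295),(250,303),(312,141),(218,225)]: print((u,v),Q[v,u].round(4))
z=lambda im,x,y,w,h,s:cv2.resize(im[y:y+h,x:x+w],(w*s,h*s),interpolation=cv2.INTER_CUBIC)
a=np.vstack([np.hstack([z(p,110,215,80,50,5),z(p,355,170,80,50,5)]),np.hstack([z(q,285,115,80,60,5),z(q,190,265,80,60,5)])])
a=np.clip(a.astype(float)*1.6,0,255).astype(np.uint8)
cv2.imwrite('pics/z1.png',a[:,:,::-1])
E
```

```text
(130, 241) [0.465  0.3264 0.035 ]
(152, 241) [0.4635 0.2675 0.0418]
(176, 240) [0.4649 0.2049 0.0436]
(243, 203) [0.5649 0.0321 0.0057]
(291, 193) [ 0.582  -0.0967  0.055 ]
(226, 187) [0.605  0.0755 0.0314]
(307, 175) [ 6.404e-01 -1.436e-01  5.000e-04]
(310, 210) [ 0.54   -0.1474  0.0268]
(229, 226) [0.5034 0.0705 0.0024]
(379, 188) [ 0.5883 -0.3245  0.074 ]
(382, 209) [ 0.5331 -0.3296  0.0749]
(387, 229) [ 0.4791 -0.3352  0.0972]
(371, 181) [ 0.6144 -0.3121  0.0346]
(386, 180) [ 0.616  -0.3519  0.0371]
(375, 242) [ 0.4514 -0.3166  0.0309]
(392, 241) [ 0.4531 -0.3612  0.033 ]
(60, 60) [ 1.3163  0.8623 -0.7539]
(500, 80) [ 0.906  -0.6976 -0.0016]
scene
(305, 200) [0.5549 0.0393 0.0056]
(293, 230) [ 0.5879 -0.1041  0.0507]
(208, 285) [ 0.4865 -0.3432  0.0621]
(230, 295) [ 0.5418 -0.3374  0.0508]
(250, 303) [ 0.5958 -0.3368  0.0579]
(312, 141) [0.4786 0.2494 0.0379]
(218, 225) [ 0.3935 -0.1675  0.0327]
```

View pics/z1.png

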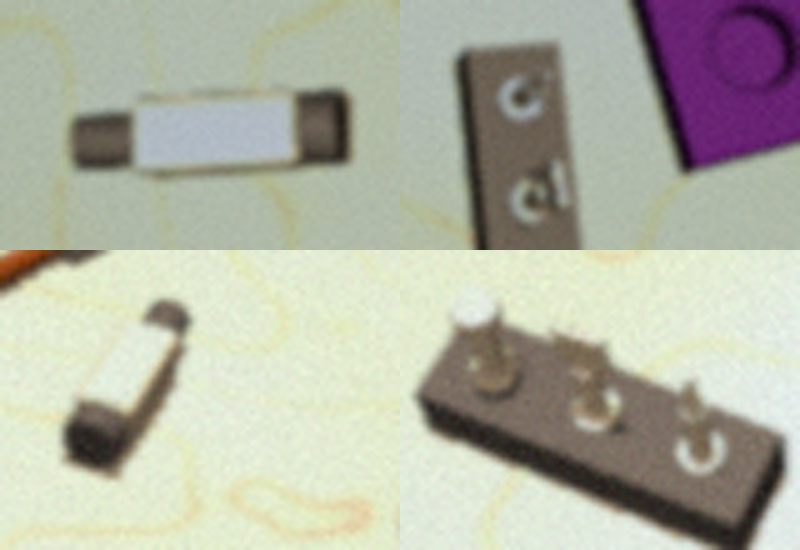

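The zoom settles two things. The handle's longer, thinner head is on the +y side and its foot is at y≈0.20. The jet nozzle is the caddy's far-x one, at about (0.59,-0.33); the paddle is in the middle and the disc brush is at low x.

```bash
cat >> h.py <<'E'
from scipy.spatial.transform import Rotation as R
def goal(p,Rm,cmd=None):
    """target TCP pos, rotation -> increments in cm / rad from the present pose"""
    o=monitor.get_obs(); R0=R.from_quat(o['tool_rot']); p0=o['eef_pos']
    s=R0.inv().apply(np.array(p)-p0)*100; w=(R0.inv()*Rm).as_rotvec()
    print('d',s.round(2),'w',w.round(4),'t',round(o['clock'],2)); 
def axes(z,y):
    z=np.array(z,float);z/=np.linalg.norm(z); y=np.array(y,float); y-=z*(y@z); y/=np.linalg.norm(y)
    return R.from_matrix(np.c_[np.cross(y,z),y,z])
def state():
    o=monitor.get_obs(); print('t',round(o['clock'],2),'p',o['eef_pos'].round(4),'\n',R.from_quat(o['tool_rot']).as_matrix().round(3),'q',o['joint_pos'].round(2),'F',o['ft_force'].round(1),'g',round(o['grip_width'],4),round(o['grasp_force'],1))
E
python3 - <<'E'
from h import *
z=np.load('pics/top0.npz');P=pts(z['d'],z)
r=P[225:258,118:188].reshape(-1,3); r=r[(r[:,2]>.036)&(r[:,2]<.05)]
m=r.mean(0); print(m, len(r)); b=cv2.minAreaRect(r[:,:2].astype(np.float32)); print(b)
for nm in('top0','scene0'):
    z=np.load(f'pics/{nm}.npz');P=pts(z['d'],z)
    r=P.reshape(-1,3); k=(abs(r[:,2]-.03)<.008)&(r[:,0]>.48)&(r[:,0]<.67)&(r[:,1]>-.18)&(r[:,1]<.1)
    print(nm,'dock',cv2.minAreaRect(r[k,:2].astype(np.float32)), np.median(r[k,2]))
    k=(abs(r[:,2]-.035)<.008)&(r[:,0]>.42)&(r[:,0]<.65)&(r[:,1]>-.38)&(r[:,1]<-.29)
    print(nm,'caddy',cv2.minAreaRect(r[k,:2].astype(np.float32)), np.median(r[k,2]))
c=viewer.get_calibration('wrist'); o=monitor.get_obs()
M=np.linalg.inv(np.array(c['view'])); T=np.eye(4);T[:3,:3]=R.from_quat(o['tool_rot']).as_matrix();T[:3,3]=o['eef_pos']
print(c['fovy'],c['cx'],c['cy'],(np.linalg.inv(T)@M).round(4))
goal([.5,-.2,.4],axes([0,0,-1],[1,0,0])); goal([.5,-.2,.4],axes([0,0,-1],[-1,0,0]))
E
```

```text
[0.4645813  0.26246673 0.04068701] 560
((0.46513617038726807, 0.27171075344085693), (0.13809093832969666, 0.03938852623105049), 89.62693786621094)
top0 dock ((0.5738577246665955, -0.030248001217842102), (0.11167533695697784, 0.220445454120636), 10.9327392578125) 0.030507106253255478
top0 caddy ((0.5364750623703003, -0.33431053161621094), (0.17068976163864136, 0.05253083258867264), 3.8272995948791504) 0.035170418876251386
scene0 dock ((0.5729860067367554, -0.03380461037158966), (0.11065760254859924, 0.22489622235298157), 10.968310356140137) 0.029490675088874152
scene0 caddy ((0.5359931588172913, -0.3382015526294708), (0.1712583303451538, 0.05208525434136391), 4.048271179199219) 0.034989695318940806
58.32743416655218 276.99541813745685 209.62949304088005 [[-1.000e-04  9.603e-01  2.788e-01  7.190e-02]
 [ 1.000e+00  2.000e-04 -3.000e-04  1.200e-03]
 [-3.000e-04  2.788e-01 -9.603e-01 -1.425e-01]
 [ 0.000e+00  0.000e+00  0.000e+00  1.000e+00]]
d [ 41.69 -15.89 -16.92] w [-1.600e-03 -1.200e-03 -1.266e+00] t 0.1
d [ 41.69 -15.89 -16.92] w [-1.3000e-03  1.8000e-03  1.8756e+00] t 0.1
```

Emit:
arm_command(increments=[{"dz": -5}, {"dx": 44.1, "dy": -23.5, "dz": -6.9, "wz": -1.266}, {"dx": 44.1, "dy": -23.5, "dz": -6.9, "wz": -1.266}, {"dx": 44.1, "dy": -23.5, "dz": -6.9, "wz": -1.266}, {"dx": 44.1, "dy": -23.5, "dz": -6.9, "wz": -1.266}, {"dx": 44.1, "dy": -23.5, "dz": -6.9, "wz": -1.266}, {"dx": 44.1, "dy": -23.5, "dz": -6.9, "wz": -1.266}, {"dx": 44.1, "dy": -23.5, "dz": -6.9, "wz": -1.266}, {"dx": 44.1, "dy": -23.5, "dz": -6.9, "wz": -1.266}, {"dx": 44.1, "dy": -23.5, "dz": -6.9, "wz": -1.266}])

```text
validation failed for argument at $.in...
```

```bash
python3 - <<'E'
from h import *
state(); goal([.5,-.12,.3],axes([0,0,-1],[1,0,0]))
E
```

```text
t 0.1 p [ 0.1499 -0.4764  0.2305] 
 [[ 0.954  0.3   -0.001]
 [ 0.3   -0.954  0.002]
 [-0.    -0.002 -1.   ]] q [-1.27  0.24  0.    1.34 -0.    1.57] F [ 0.3  0.2 -0.4] g 0.0856 0.0
d [ 44.09 -23.51  -6.91] w [-1.600e-03 -1.200e-03 -1.266e+00] t 0.1
```

Emit:
arm_command(increments=[{"dx": 0, "dy": 0, "dz": -5, "wx": 0, "wy": 0, "wz": 0, "grip": 8.5}, {"dx": 44.1, "dy": -23.5, "dz": -6.9, "wx": 0, "wy": 0, "wz": -1.266, "grip": 8.5}, {"dx": 44.1, "dy": -23.5, "dz": -6.9, "wx": 0, "wy": 0, "wz": -1.266, "grip": 8.5}, {"dx": 44.1, "dy": -23.5, "dz": -6.9, "wx": 0, "wy": 0, "wz": -1.266, "grip": 8.5}, {"dx": 44.1, "dy": -23.5, "dz": -6.9, "wx": 0, "wy": 0, "wz": -1.266, "grip": 8.5}, {"dx": 44.1, "dy": -23.5, "dz": -6.9, "wx": 0, "wy": 0, "wz": -1.266, "grip": 8.5}, {"dx": 44.1, "dy": -23.5, "dz": -6.9, "wx": 0, "wy": 0, "wz": -1.266, "grip": 8.5}, {"dx": 44.1, "dy": -23.5, "dz": -6.9, "wx": 0, "wy": 0, "wz": -1.266, "grip": 8.5}, {"dx": 44.1, "dy": -23.5, "dz": -6.9, "wx": 0, "wy": 0, "wz": -1.266, "grip": 8.5}, {"dx": 44.1, "dy": -23.5, "dz": -6.9, "wx": 0, "wy": 0, "wz": -1.266, "grip": 8.5}])

```text
clock: 1.1
eef_pos: [0.466, -0.1543, 0.2982]
tool_rot: [0.706, 0.709, -0.0, -0.0]
ft_force: [0.8, -0.5, 0.5]
grip_width: 0.0848
grasp_force: 0.0
```

```bash
python3 - <<'E'
from h import *
state(); goal([.5,-.12,.3],axes([0,0,-1],[1,0,0]))
E
```

```text
t 1.1 p [ 0.466  -0.1543  0.2982] 
 [[-0.004  1.    -0.001]
 [ 1.     0.004 -0.   ]
 [-0.    -0.001 -1.   ]] q [-0.32  0.2   0.13  1.5  -0.    1.25] F [ 0.8 -0.5  0.5] g 0.0848 0.0
d [ 3.42  3.41 -0.18] w [-0.0005  0.0001  0.0042] t 1.1
```

Emit:
arm_command(increments=[{"dx": 3.4, "dy": 3.4, "dz": -0.2, "wx": 0, "wy": 0, "wz": 0, "grip": 8.5}, {"dx": 3.4, "dy": 3.4, "dz": -0.2, "wx": 0, "wy": 0, "wz": 0, "grip": 8.5}, {"dx": 3.4, "dy": 3.4, "dz": -0.2, "wx": 0, "wy": 0, "wz": 0, "grip": 8.5}])

```text
clock: 1.4
eef_pos: [0.4992, -0.1212, 0.2995]
tool_rot: [0.706, 0.708, -0.001, -0.001]
ft_force: [-0.4, 0.3, 0.3]
grip_width: 0.0848
grasp_force: 0.0
```

```bash
python3 - <<'E'
from h import *
state(); p,d,c=save('wrist','w1')
cv2.imwrite('pics/w1.png',np.clip(p[:,:,::-1]*1.5,0,255).astype(np.uint8))
goal([.46,.2,.3],axes([0,0,-1],[1,0,0]))
E
```

```text
t 1.4 p [ 0.4992 -0.1212  0.2995] 
 [[-0.003  1.    -0.002]
 [ 1.     0.003  0.   ]
 [ 0.    -0.002 -1.   ]] q [-0.24  0.25  0.2   1.52 -0.    1.33] F [-0.4  0.3  0.3] g 0.0848 0.0
d [ 3.221e+01 -3.840e+00 -2.000e-02] w [-0.0018  0.      0.0007] t 1.45
```

View pics/w1.png

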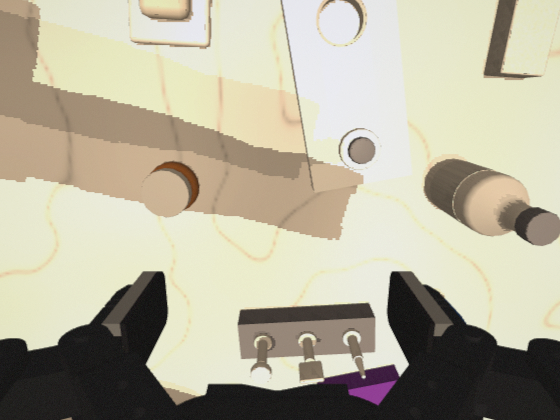

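The wrist view shows the well at about (341,20), the button at (361,150), the jet nozzle at the caddy's right end with its collar at (352,339) and tip at (364,376), and the shampoo at (490,200).

```bash
cat > m.py <<'E'
from h import *
def rect(P,x,y,z,tol=.006):
    r=P.reshape(-1,3); k=(abs(r[:,2]-z)<tol)&(r[:,0]>x[0])&(r[:,0]<x[1])&(r[:,1]>y[0])&(r[:,1]<y[1])
    return cv2.minAreaRect(r[k,:2].astype(np.float32)),np.median(r[k,2])
def circ(P,c,rad,lo,hi):
    r=P.reshape(-1,3); k=(np.hypot(r[:,0]-c[0],r[:,1]-c[1])<rad)&(r[:,2]>lo)&(r[:,2]<hi)
    return cv2.minEnclosingCircle(r[k,:2].astype(np.float32)), r[k].mean(0), k.sum()
E
python3 - <<'E'
from m import *
z=np.load('pics/w1.npz');P=pts(z['d'],z)
print('caddy',rect(P,(.42,.65),(-.39,-.28),.035))
for u,v in[(341,20),(361,150),(361,190),(350,100),(320,20),(364,375),(352,339),(250,240)]: print(u,v,P[v,u].round(4))
print('well', circ(P,(.562,.028),.04,-.01,.02))
print('button',circ(P,(.585,-.1),.03,.036,.07))
print('jet',circ(P,(.592,-.333),.03,.055,.12))
for nm in('top0','scene0'):
    z=np.load(f'pics/{nm}.npz');Q=pts(z['d'],z)
    print('well', circ(Q,(.562,.028),.04,-.01,.02))
    print('button',circ(Q,(.585,-.1),.03,.036,.07))
    print('jet',circ(Q,(.592,-.333),.03,.055,.12))
E
```

```text
caddy (((0.5369226932525635, -0.33642658591270447), (0.17001667618751526, 0.05234381556510925), 3.7183101177215576), np.float64(0.03495012046408702))
341 20 [0.5665 0.0297 0.0085]
361 150 [ 0.5866 -0.1001  0.052 ]
361 190 [ 6.012e-01 -1.546e-01 -1.000e-04]
350 100 [ 0.5767 -0.0507  0.0291]
320 20 [0.5447 0.0299 0.007 ]
364 375 [ 0.5936 -0.3324  0.1053]
352 339 [ 0.5911 -0.3276  0.0491]
250 240 [ 0.4665 -0.2186  0.0017]
well (((0.5632838010787964, 0.02738034725189209), 0.022542724385857582), array([0.56490802, 0.02904379, 0.00828893]), np.int64(1563))
button (((0.5873932838439941, -0.10060805082321167), 0.021882256492972374), array([ 0.58595337, -0.09970441,  0.04578044]), np.int64(1334))
jet (((0.5919004082679749, -0.33294641971588135), 0.005843717604875565), array([ 0.59085125, -0.32976086,  0.07980256]), np.int64(290))
well (((0.5655434727668762, 0.031877972185611725), 0.024928342550992966), array([0.56414728, 0.02932446, 0.00865777]), np.int64(213))
button (((0.5817931294441223, -0.10080432146787643), 0.027183277532458305), array([ 0.58487241, -0.09851529,  0.04624527]), np.int64(213))
jet (((0.5887022018432617, -0.33006998896598816), 0.0056951334699988365), array([ 0.58905261, -0.32924355,  0.08108935]), np.int64(28))
well (((0.5579077005386353, 0.032746776938438416), 0.02055402100086212), array([0.55657619, 0.03637865, 0.0094791 ]), np.int64(123))
button (((0.5859587788581848, -0.10327310115098953), 0.02323445864021778), array([ 0.58846597, -0.10722135,  0.04505225]), np.int64(191))
jet (((0.5923885107040405, -0.33659303188323975), 0.005735702347010374), array([ 0.59270442, -0.3367004 ,  0.08033005]), np.int64(57))
```

Emit:
arm_command(increments=[{"dx": 32.2, "dy": -3.8, "dz": 0, "wx": 0, "wy": 0, "wz": 0, "grip": 8.5}, {"dx": 32.2, "dy": -3.8, "dz": 0, "wx": 0, "wy": 0, "wz": 0, "grip": 8.5}, {"dx": 32.2, "dy": -3.8, "dz": 0, "wx": 0, "wy": 0, "wz": 0, "grip": 8.5}, {"dx": 32.2, "dy": -3.8, "dz": 0, "wx": 0, "wy": 0, "wz": 0, "grip": 8.5}, {"dx": 32.2, "dy": -3.8, "dz": 0, "wx": 0, "wy": 0, "wz": 0, "grip": 8.5}, {"dx": 32.2, "dy": -3.8, "dz": 0, "wx": 0, "wy": 0, "wz": 0, "grip": 8.5}, {"dx": 32.2, "dy": -3.8, "dz": 0, "wx": 0, "wy": 0, "wz": 0, "grip": 8.5}, {"dx": 32.2, "dy": -3.8, "dz": 0, "wx": 0, "wy": 0, "wz": 0, "grip": 8.5}, {"dx": 32.2, "dy": -3.8, "dz": 0, "wx": 0, "wy": 0, "wz": 0, "grip": 8.5}, {"dx": 32.2, "dy": -3.8, "dz": 0, "wx": 0, "wy": 0, "wz": 0, "grip": 8.5}])

```text
clock: 2.45
eef_pos: [0.4613, 0.1979, 0.3005]
tool_rot: [0.708, 0.706, -0.0, 0.0]
ft_force: [0.2, -0.8, -0.5]
grip_width: 0.085
grasp_force: 0.0
```

```bash
python3 - <<'E'
from m import *
state(); p,d,c=save('wrist','w2'); P=pts(d,c)
print('dock',rect(P,(.48,.67),(-.18,.1),.03)); print('well', circ(P,(.562,.028),.04,-.01,.02))
print('handle',rect(P,(.42,.51),(.17,.37),.04,.004)); print('handle',rect(P,(.42,.51),(.17,.37),.036,.009))
r=P.reshape(-1,3); k=(abs(r[:,0]-.464)<.04)&(r[:,2]>.015)&(r[:,1]>.15)&(r[:,1]<.4); s=r[k]
for y in np.arange(.19,.35,.01):
    t=s[abs(s[:,1]-y)<.005]
    if len(t): print(y.round(3),t[:,0].min().round(4),t[:,0].max().round(4),t[:,2].max().round(4),len(t))
print(s[:,1].min(),s[:,1].max())
a,b=(.5,),0
goal([.464,.28,.12],axes([0,-.5,-.866],[1,0,0]))
E
```

```text
t 2.45 p [0.4613 0.1979 0.3005] 
 [[ 0.003  1.     0.   ]
 [ 1.    -0.003 -0.001]
 [-0.001  0.    -1.   ]] q [ 0.41  0.23  0.17  1.51 -0.    1.98] F [ 0.2 -0.8 -0.5] g 0.085 0.0
dock (((0.5706549286842346, -0.014703348278999329), (0.11006617546081543, 0.1861327886581421), 10.79875659942627), np.float64(0.02987032830281372))
well (((0.5641520023345947, 0.023237209767103195), 0.022247567772865295), array([0.56598824, 0.01916829, 0.00941318]), np.int64(781))
handle (((0.465923547744751, 0.2615123689174652), (0.03891974315047264, 0.12072862684726715), 2.3535735607147217), np.float64(0.039444026386950604))
handle (((0.46539896726608276, 0.2707071006298065), (0.039969105273485184, 0.14017066359519958), 2.5096657276153564), np.float64(0.03894710361755213))
0.2 0.4493 0.5039 0.3805 126
0.21 0.424 0.504 0.3906 16021
0.22 0.4243 0.5011 0.3927 704
0.23 0.4477 0.4864 0.0424 365
0.24 0.4468 0.4863 0.0422 373
0.25 0.4469 0.4861 0.0427 350
0.26 0.446 0.486 0.042 376
0.27 0.4453 0.4848 0.443 1318
0.28 0.4453 0.4847 0.0424 391
0.29 0.4445 0.4846 0.0419 386
0.3 0.4446 0.4834 0.0418 423
0.31 0.4458 0.4823 0.0403 291
0.32 0.4495 0.4777 0.036 295
0.33 0.4485 0.4764 0.0356 297
0.34 0.4488 0.4764 0.0353 175
0.20069162494901327 0.3411944006621824
d [ 8.21  0.24 18.06] w [-0.0007 -0.5233 -0.003 ] t 2.5
```

```bash
python3 - <<'E'
from m import *
A=axes([.0218,-.4995,-.866],[.999,.0436,0]); z=A.as_matrix()[:,2]; g=np.array([.4651,.2782,.0115])
goal(g-.1*z,A)
E
```

```text
d [13.03  0.11 20.24] w [-0.0121 -0.5232 -0.0456] t 2.5
```

Emit:
arm_command(increments=[{"dx": 13.0, "dy": 0.1, "dz": 20.2, "wx": -0.012, "wy": -0.523, "wz": -0.046, "grip": 8.5}, {"dx": 13.0, "dy": 0.1, "dz": 20.2, "wx": -0.012, "wy": -0.523, "wz": -0.046, "grip": 8.5}, {"dx": 13.0, "dy": 0.1, "dz": 20.2, "wx": -0.012, "wy": -0.523, "wz": -0.046, "grip": 8.5}, {"dx": 13.0, "dy": 0.1, "dz": 20.2, "wx": -0.012, "wy": -0.523, "wz": -0.046, "grip": 8.5}, {"dx": 13.0, "dy": 0.1, "dz": 20.2, "wx": -0.012, "wy": -0.523, "wz": -0.046, "grip": 8.5}, {"dx": 13.0, "dy": 0.1, "dz": 20.2, "wx": -0.012, "wy": -0.523, "wz": -0.046, "grip": 8.5}, {"dx": 13.0, "dy": 0.1, "dz": 20.2, "wx": -0.012, "wy": -0.523, "wz": -0.046, "grip": 8.5}])

```text
clock: 3.2
eef_pos: [0.4624, 0.3284, 0.0976]
tool_rot: [0.667, 0.699, -0.18, 0.187]
ft_force: [1.5, -1.1, 0.8]
grip_width: 0.0848
grasp_force: 0.0
```

```bash
python3 - <<'E'
from m import *
state(); A=axes([.0218,-.4995,-.866],[.999,.0436,0]); g=np.array([.4651,.2782,.0115])
goal(g,A)
E
```

```text
t 3.2 p [0.4624 0.3284 0.0976] 
 [[-0.041  0.999  0.021]
 [ 0.864  0.046 -0.501]
 [-0.502 -0.002 -0.865]] q [ 0.81  0.75  0.35  1.55 -0.37  2.41] F [ 1.5 -1.1  0.8] g 0.0848 0.0
d [-0.03  0.06  9.97] w [-0.0008  0.002   0.0031] t 3.2
```

Emit:
arm_command(increments=[{"dx": 0, "dy": 0, "dz": 3.5, "wx": 0, "wy": 0, "wz": 0, "grip": 8.5}, {"dx": 0, "dy": 0.05, "dz": 7, "wx": 0, "wy": 0, "wz": 0, "grip": 8.5}, {"dx": 0, "dy": 0.05, "dz": 9, "wx": 0, "wy": 0, "wz": 0, "grip": 8.5}, {"dx": 0, "dy": 0.05, "dz": 9.95, "wx": 0, "wy": 0, "wz": 0, "grip": 8.5}, {"dx": 0, "dy": 0.05, "dz": 9.95, "wx": 0, "wy": 0, "wz": 0, "grip": 7}, {"dx": 0, "dy": 0.05, "dz": 9.95, "wx": 0, "wy": 0, "wz": 0, "grip": 4}, {"dx": 0, "dy": 0.05, "dz": 9.95, "wx": 0, "wy": 0, "wz": 0, "grip": 3.5}, {"dx": 0, "dy": 0.05, "dz": 9.95, "wx": 0, "wy": 0, "wz": 0, "grip": 3}, {"dx": 0, "dy": 0.05, "dz": 9.95, "wx": 0, "wy": 0, "wz": 0, "grip": 3}, {"dx": 0, "dy": 0.05, "dz": 9.95, "wx": 0, "wy": 0, "wz": 0, "grip": 3}])

```text
clock: 4.2
eef_pos: [0.4659, 0.2818, 0.0142]
tool_rot: [0.667, 0.699, -0.177, 0.187]
ft_force: [-0.9, 0.7, 7.0]
grip_width: 0.0394
grasp_force: 61.6
```

```bash
python3 - <<'E'
from m import *
state()
E
```

```text
t 4.2 p [0.4659 0.2818 0.0142] 
 [[-0.04   0.999  0.026]
 [ 0.866  0.048 -0.497]
 [-0.498  0.003 -0.867]] q [ 0.76  0.77  0.14  1.3  -0.39  2.35] F [-0.9  0.7  7. ] g 0.0394 61.6
```

```bash
cat >> m.py <<'E'
import json
def plan(foot,phi,H,axis=(0,0,1)):
    # H: foot(3) and axis(3) in tool frame; want handle axis vertical, tool heading phi
    f,a=np.array(H[:3]),np.array(H[3:])
    h=np.array([np.cos(phi),np.sin(phi),0]); up=np.array(axis,float); up/=np.linalg.norm(up)
    # tool-frame triad: a, side (tool y made perp. to a), third
    y=np.array([0,1,0])-a*a[1]; y/=np.linalg.norm(y)
    # world: up, side
    s=np.cross(h,up) ; s-=up*(s@up); s/=np.linalg.norm(s)
    B=np.c_[a,y,np.cross(a,y)]
    best=None
    for sg in(1,-1):
        W=np.c_[up,sg*s,np.cross(up,sg*s)]; Rm=R.from_matrix(W@B.T)
        if Rm.as_matrix()[:,2]@h>0: best=Rm
    return np.array(foot)-best.apply(f),best
E
python3 - <<'E'
from m import *
o=monitor.get_obs(); R0=R.from_quat(o['tool_rot'])
a=np.array([-.0436,.999,0]);a/=np.linalg.norm(a)
H=np.r_[R0.inv().apply(np.array([.4685,.2008,.02])-o['eef_pos']),R0.inv().apply(a)]; print(H.round(4)); json.dump(H.tolist(),open('H.json','w'))
p,Rm=plan([.5633,.027,.09],np.radians(30),H); print(p,Rm.as_matrix().round(3)); goal(p,Rm)
goal(o['eef_pos']+[0,0,.16],R0)
E
```

```text
[-0.0731 -0.0013  0.0353  0.8673  0.0046 -0.4978]
[0.56875295 0.02909121 0.17102929] [[ 0.429  0.5    0.752]
 [ 0.252 -0.866  0.432]
 [ 0.867  0.005 -0.498]]
d [-30.11   9.1   -0.76] w [-0.3165  1.3935  1.1624] t 4.2
d [ -7.97   0.04 -13.88] w [0. 0. 0.] t 4.2
```

Emit:
arm_command(increments=[{"dx": -1, "dy": 0, "dz": -1.8, "wx": 0, "wy": 0, "wz": 0, "grip": 3}, {"dx": -3, "dy": 0, "dz": -5.2, "wx": 0, "wy": 0, "wz": 0, "grip": 3}, {"dx": -6, "dy": 0, "dz": -10.4, "wx": 0, "wy": 0, "wz": 0, "grip": 3}, {"dx": -8, "dy": 0, "dz": -13.9, "wx": 0, "wy": 0, "wz": 0, "grip": 3}, {"dx": -8, "dy": 0, "dz": -13.9, "wx": 0, "wy": 0, "wz": 0, "grip": 3}])

```text
clock: 4.7
eef_pos: [0.4678, 0.2833, 0.18]
tool_rot: [0.668, 0.699, -0.172, 0.188]
ft_force: [0.4, 0.8, -2.1]
grip_width: 0.0391
grasp_force: 61.2
```

```bash
python3 - <<'E'
from m import *
state(); H=json.load(open('H.json'))
p,Rm=plan([.5633,.027,.1],np.radians(30),H); goal(p,Rm)
E
```

```text
t 4.7 p [0.4678 0.2833 0.18  ] 
 [[-0.036  0.999  0.033]
 [ 0.87   0.048 -0.491]
 [-0.492  0.011 -0.871]] q [ 0.76  0.62  0.33  1.63 -0.39  2.35] F [ 0.4  0.8 -2.1] g 0.0391 61.2
d [-22.53   8.87  12.73] w [-0.3121  1.3832  1.1615] t 4.7
```

Emit:
arm_command(increments=[{"dx": -1.6, "dy": 0.7, "dz": 0.9, "wx": -0.024, "wy": 0.106, "wz": 0.089, "grip": 3}, {"dx": -3.2, "dy": 1.3, "dz": 1.8, "wx": -0.048, "wy": 0.212, "wz": 0.179, "grip": 3}, {"dx": -4.8, "dy": 1.9, "dz": 2.7, "wx": -0.072, "wy": 0.319, "wz": 0.268, "grip": 3}, {"dx": -6.4, "dy": 2.5, "dz": 3.6, "wx": -0.096, "wy": 0.425, "wz": 0.357, "grip": 3}, {"dx": -8.1, "dy": 3.2, "dz": 4.5, "wx": -0.12, "wy": 0.532, "wz": 0.447, "grip": 3}, {"dx": -9.7, "dy": 3.8, "dz": 5.4, "wx": -0.144, "wy": 0.638, "wz": 0.536, "grip": 3}, {"dx": -11.3, "dy": 4.4, "dz": 6.4, "wx": -0.168, "wy": 0.745, "wz": 0.625, "grip": 3}, {"dx": -12.9, "dy": 5.1, "dz": 7.3, "wx": -0.192, "wy": 0.851, "wz": 0.715, "grip": 3}, {"dx": -14.5, "dy": 5.7, "dz": 8.2, "wx": -0.216, "wy": 0.958, "wz": 0.804, "grip": 3}, {"dx": -16.1, "dy": 6.3, "dz": 9.1, "wx": -0.24, "wy": 1.064, "wz": 0.893, "grip": 3}])

```text
clock: 5.7
eef_pos: [0.5357, 0.0977, 0.1739]
tool_rot: [0.862, 0.368, 0.345, -0.053]
ft_force: [0.9, -1.0, -4.3]
grip_width: 0.0392
grasp_force: 61.1
```

```bash
python3 - <<'E'
from m import *
state(); H=json.load(open('H.json'))
p,Rm=plan([.5633,.027,.1],np.radians(30),H); goal(p,Rm)
E
```

```text
t 5.7 p [0.5357 0.0977 0.1739] 
 [[ 0.491  0.671  0.556]
 [ 0.598 -0.723  0.346]
 [ 0.634  0.162 -0.756]] q [-0.02  0.01 -0.7   0.23  0.36  2.43] F [ 0.9 -1.  -4.3] g 0.0392 61.1
d [-2.03  7.3  -1.07] w [-0.0707  0.3309  0.2661] t 5.7
```

Emit:
arm_command(increments=[{"dx": -0.6, "dy": 2.4, "dz": -0.3, "wx": -0.023, "wy": 0.11, "wz": 0.089, "grip": 3}, {"dx": -1.3, "dy": 4.8, "dz": -0.7, "wx": -0.047, "wy": 0.22, "wz": 0.177, "grip": 3}, {"dx": -2.0, "dy": 7.3, "dz": -1.1, "wx": -0.071, "wy": 0.331, "wz": 0.266, "grip": 3}, {"dx": -2.0, "dy": 7.3, "dz": -1.1, "wx": -0.071, "wy": 0.331, "wz": 0.266, "grip": 3}, {"dx": -2.0, "dy": 7.3, "dz": -1.1, "wx": -0.071, "wy": 0.331, "wz": 0.266, "grip": 3}])

```text
clock: 6.2
eef_pos: [0.5683, 0.0299, 0.1791]
tool_rot: [0.837, 0.226, 0.481, -0.128]
ft_force: [-1.0, 0.2, -2.5]
grip_width: 0.0395
grasp_force: 61.5
```

```bash
python3 - <<'E'
from m import *
state(); H=json.load(open('H.json'))
p,Rm=plan([.5633,.027,.1],np.radians(30),H); goal(p,Rm)
for n in('wrist','scene','top'): save(n,n+'3')
a=[cv2.imread(f'pics/{n}3.png') for n in('wrist','scene')]
cv2.imwrite('pics/c3.png',np.clip(1.6*np.hstack([cv2.resize(a[0],(400,300)),cv2.resize(a[1][100:280,220:460],(400,300))]),0,255).astype(np.uint8))
E
```

```text
t 6.2 p [0.5683 0.0299 0.1791] 
 [[ 0.435  0.501  0.748]
 [ 0.255 -0.865  0.431]
 [ 0.863  0.003 -0.505]] q [-0.29  0.14 -0.89 -0.33  0.68  2.65] F [-1.   0.2 -2.5] g 0.0395 61.5
d [ 0.16  0.09 -0.1 ] w [-0.0017  0.008  -0.0005] t 6.2
```

View pics/c3.png

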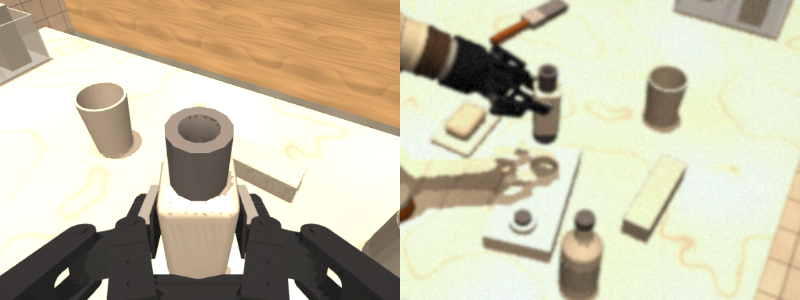

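The handle is held upright above the well, with its mouth at about (199,128) in the left panel. I'll measure its tilt next.

```bash
python3 - <<'E'
from m import *
o=monitor.get_obs(); R0=R.from_quat(o['tool_rot']); H=np.array(json.load(open('H.json')))
ft=o['eef_pos']+R0.apply(H[:3]); ax=R0.apply(H[3:]); print('foot',ft,'axis',ax,'mouth',ft+.14*ax)
for n in('wrist3','scene3','top3'):
    z=np.load(f'pics/{n}.npz');P=pts(z['d'],z).reshape(-1,3)
    r=P[np.hypot(P[:,0]-.563,P[:,1]-.027)<.035]
    t=r[(r[:,2]>.228)&(r[:,2]<.26)]
    if len(t)>8: print(n,'top',cv2.minEnclosingCircle(t[:,:2].astype(np.float32)),np.percentile(t[:,2],[50,90]),len(t))
    cam=np.linalg.inv(z['view'])[:3,3]; v=np.array([.563,.027])-cam[:2]; v/=np.linalg.norm(v); s=np.array([-v[1],v[0]])
    for lo in(.101,.11,.215,.225):
        q=r[(r[:,2]>lo)&(r[:,2]<lo+.009)]; 
        if len(q)>5: c=(q[:,:2]-[.563,.027]); print(n,lo,'side',((c@s).min()+(c@s).max())/2,'width',np.ptp(c@s),'near',(c@v).min(),s.round(2),v.round(2),len(q))
    if n=='wrist3':
        t=r[(r[:,2]>.15)]; print(t[:,2].max())
E
```

```text
foot [0.56443191 0.02873206 0.10117741] axis [0.00149215 0.00403623 0.99999074] mouth [0.56464082 0.02929713 0.24117611]
wrist3 top ((0.5647438764572144, 0.026444843038916588), 0.015216459520161152) [0.23779603 0.23911952] 7216
wrist3 0.215 side -0.0015840435129719135 width 0.027345138961740408 near -0.013711313250444694 [-0.51  0.86] [0.86 0.51] 1437
wrist3 0.225 side -0.001626559499484345 width 0.027282664483183262 near -0.013646857727533584 [-0.51  0.86] [0.86 0.51] 2445
0.24041750190394434
scene3 top ((0.564464271068573, 0.024402260780334473), 0.014828693121671677) [0.23744185 0.24039213] 108
scene3 0.101 side 0.0011359449775872141 width 0.03770424575646249 near -0.02306538774095794 [-0.91 -0.41] [-0.41  0.91] 29
scene3 0.11 side 0.0026225080004374356 width 0.03509704338876479 near -0.02321583292958453 [-0.91 -0.41] [-0.41  0.91] 36
scene3 0.215 side -6.25074237676701e-05 width 0.027304629819022132 near -0.017075901677158344 [-0.91 -0.41] [-0.41  0.91] 35
scene3 0.225 side 0.0002967694057624641 width 0.02725943836361437 near -0.01634155385530432 [-0.91 -0.41] [-0.41  0.91] 38
top3 top ((0.5645796060562134, 0.029266340658068657), 0.014685536734759808) [0.24102464 0.24407957] 123
top3 0.215 side -0.004170300271641876 width 0.04846357401488842 near -0.029092233826213322 [-0.35  0.94] [0.94 0.35] 18
top3 0.225 side 0.003294983173092331 width 0.02203317502346383 near -0.01188143183276747 [-0.35  0.94] [0.94 0.35] 11
```

Emit:
arm_command(increments=[{"dx": -2.2, "dy": -0.1, "dz": 1.1, "wx": 0, "wy": 0.004, "wz": 0, "grip": 3}, {"dx": -4.4, "dy": -0.1, "dz": 2.4, "wx": 0, "wy": 0.004, "wz": 0, "grip": 3}, {"dx": -5.6, "dy": -0.1, "dz": 3.1, "wx": 0, "wy": 0.004, "wz": 0, "grip": 3}, {"dx": -5.6, "dy": -0.1, "dz": 3.1, "wx": 0, "wy": 0.004, "wz": 0, "grip": 3}, {"dx": -6.1, "dy": -0.1, "dz": 3.4, "wx": 0, "wy": 0.004, "wz": 0, "grip": 3}, {"dx": -6.5, "dy": -0.1, "dz": 3.7, "wx": 0, "wy": 0.004, "wz": 0, "grip": 3}, {"dx": -6.98, "dy": -0.1, "dz": 3.9, "wx": 0, "wy": 0.004, "wz": 0, "grip": 3}, {"dx": -6.98, "dy": -0.1, "dz": 3.9, "wx": 0, "wy": 0.004, "wz": 0, "grip": 3}])

```text
clock: 7.15
eef_pos: [0.5688, 0.03, 0.102]
tool_rot: [0.835, 0.227, 0.485, -0.127]
ft_force: [0.4, -0.5, -2.9]
grip_width: 0.0392
grasp_force: 61.7
```

```bash
python3 - <<'E'
from m import *
state(); H=np.array(json.load(open('H.json')))
p,Rm=plan([.5626,.028,.009],np.radians(30),H); goal(p,Rm)
o=monitor.get_obs(); R0=R.from_quat(o['tool_rot']); print(o['eef_pos']+R0.apply(H[:3]),R0.apply(H[3:]),o['ft_torque'])
E
```

```text
t 7.15 p [0.5688 0.03   0.102 ] 
 [[ 0.426  0.502  0.752]
 [ 0.255 -0.865  0.433]
 [ 0.868  0.007 -0.497]] q [-0.29  0.38 -0.97 -0.66  0.68  2.65] F [ 0.4 -0.5 -2.9] g 0.0392 61.7
d [-1.06 -0.05  0.54] w [-0.0008 -0.0012  0.0037] t 7.15
[0.56351365 0.02777348 0.02091628] [-0.00246607  0.00179782  0.99999534] [-0.67044881  1.30544747 -0.0263435 ]
```

Emit:
arm_command(increments=[{"dx": -0.4, "dy": 0, "dz": 0.22, "wx": 0, "wy": 0, "wz": 0, "grip": 3}, {"dx": -0.7, "dy": 0, "dz": 0.4, "wx": 0, "wy": 0, "wz": 0, "grip": 3}, {"dx": -0.9, "dy": 0, "dz": 0.5, "wx": 0, "wy": 0, "wz": 0, "grip": 3}, {"dx": -1.0, "dy": 0, "dz": 0.57, "wx": 0, "wy": 0, "wz": 0, "grip": 3}, {"dx": -1.0, "dy": 0, "dz": 0.57, "wx": 0, "wy": 0, "wz": 0, "grip": 3}])

```text
clock: 7.65
eef_pos: [0.5688, 0.0299, 0.0904]
tool_rot: [0.835, 0.227, 0.485, -0.128]
ft_force: [0.4, 1.3, -2.0]
grip_width: 0.0393
grasp_force: 61.7
```

Emit:
arm_command(increments=[{"dx": -0.09, "dy": 0, "dz": 0.05, "wx": 0, "wy": 0, "wz": 0, "grip": 3}, {"dx": -0.17, "dy": 0, "dz": 0.1, "wx": 0, "wy": 0, "wz": 0, "grip": 3}, {"dx": -0.17, "dy": 0, "dz": 0.1, "wx": 0, "wy": 0, "wz": 0, "grip": 3}])

```text
clock: 7.95
eef_pos: [0.5692, 0.0302, 0.0903]
tool_rot: [0.834, 0.227, 0.487, -0.128]
ft_force: [-6.5, -1.0, 7.0]
grip_width: 0.0392
grasp_force: 62.7
```

Emit:
arm_command(increments=[{"dx": 0.1, "dy": 0, "dz": -0.06, "wx": 0, "wy": 0, "wz": 0, "grip": 3}, {"dx": 0.1, "dy": 0, "dz": -0.06, "wx": 0, "wy": 0, "wz": 0, "grip": 4.5}, {"dx": 0.1, "dy": 0, "dz": -0.06, "wx": 0, "wy": 0, "wz": 0, "grip": 5.5}, {"dx": 0.1, "dy": 0, "dz": -0.06, "wx": 0, "wy": 0, "wz": 0, "grip": 8.5}, {"dx": 0.1, "dy": 0, "dz": -0.06, "wx": 0, "wy": 0, "wz": 0, "grip": 8.5}, {"dx": 0.1, "dy": 0, "dz": -0.06, "wx": 0, "wy": 0, "wz": 0, "grip": 8.5}, {"dx": 0.1, "dy": 0, "dz": -2.5, "wx": 0, "wy": 0, "wz": 0, "grip": 8.5}, {"dx": 0.1, "dy": 0, "dz": -6, "wx": 0, "wy": 0, "wz": 0, "grip": 8.5}, {"dx": 0.1, "dy": 0, "dz": -10, "wx": 0, "wy": 0, "wz": 0, "grip": 8.5}, {"dx": 0.1, "dy": 0, "dz": -10, "wx": 0, "wy": 0, "wz": 0, "grip": 8.5}])

```text
clock: 8.95
eef_pos: [0.4922, -0.0147, 0.1405]
tool_rot: [0.835, 0.225, 0.486, -0.127]
ft_force: [0.1, -0.7, 0.2]
grip_width: 0.0854
grasp_force: 0.0
```

```bash
python3 - <<'E'
from m import *
state()
for n in('wrist','scene','top'): 
    p,d,c=save(n,n+'4'); P=pts(d,c).reshape(-1,3)
    r=P[np.hypot(P[:,0]-.564,P[:,1]-.027)<.035]; t=r[(r[:,2]>.137)&(r[:,2]<.165)]
    print(n,'top',cv2.minEnclosingCircle(t[:,:2].astype(np.float32)),np.percentile(t[:,2],[50,90]),len(t))
a=[cv2.imread(f'pics/{n}4.png') for n in('wrist','scene')]
cv2.imwrite('pics/c4.png',np.clip(1.6*np.hstack([cv2.resize(a[0],(400,300)),cv2.resize(a[1][100:280,220:460],(400,300))]),0,255).astype(np.uint8))
E
```

```text
t 8.95 p [ 0.4922 -0.0147  0.1405] 
 [[ 0.427  0.499  0.754]
 [ 0.253 -0.867  0.43 ]
 [ 0.868  0.007 -0.496]] q [-0.5   0.17 -1.03 -0.37  0.83  2.45] F [ 0.1 -0.7  0.2] g 0.0854 0.0
wrist top ((0.5647044777870178, 0.02558830752968788), 0.0153235187754035) [0.14789084 0.15006596] 2154
scene top ((0.5633217692375183, 0.024395357817411423), 0.016042005270719528) [0.14741366 0.15061987] 100
top top ((0.5627654790878296, 0.027403783053159714), 0.014257071539759636) [0.14993811 0.15338375] 105
```

View pics/c4.png

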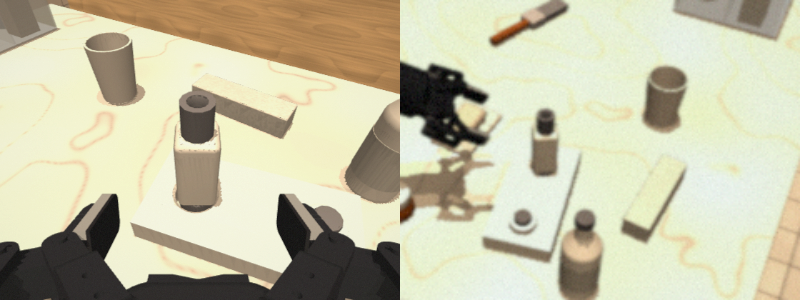

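The handle stands in the well with its mouth at z≈0.148, matching the seated height. Next is the nozzle.

```bash
python3 - <<'E'
from m import *
A=axes([0,0,-1],[.065,-.998,0]); goal([.592,-.333,.25],A)
E
```

```text
d [  5.57  32.61 -11.92] w [-0.2339 -1.035   0.4216] t 9.1
```

Emit:
arm_command(increments=[{"dx": 2, "dy": 0, "dz": -4, "wx": 0, "wy": 0, "wz": 0, "grip": 8.5}, {"dx": 5.6, "dy": 32.6, "dz": -11.9, "wx": -0.234, "wy": -1.035, "wz": 0.422, "grip": 6}, {"dx": 5.6, "dy": 32.6, "dz": -11.9, "wx": -0.234, "wy": -1.035, "wz": 0.422, "grip": 5}, {"dx": 5.6, "dy": 32.6, "dz": -11.9, "wx": -0.234, "wy": -1.035, "wz": 0.422, "grip": 5}, {"dx": 5.6, "dy": 32.6, "dz": -11.9, "wx": -0.234, "wy": -1.035, "wz": 0.422, "grip": 5}, {"dx": 5.6, "dy": 32.6, "dz": -11.9, "wx": -0.234, "wy": -1.035, "wz": 0.422, "grip": 5}, {"dx": 5.6, "dy": 32.6, "dz": -11.9, "wx": -0.234, "wy": -1.035, "wz": 0.422, "grip": 5}, {"dx": 5.6, "dy": 32.6, "dz": -11.9, "wx": -0.234, "wy": -1.035, "wz": 0.422, "grip": 5}, {"dx": 5.6, "dy": 32.6, "dz": -11.9, "wx": -0.234, "wy": -1.035, "wz": 0.422, "grip": 5}, {"dx": 5.6, "dy": 32.6, "dz": -11.9, "wx": -0.234, "wy": -1.035, "wz": 0.422, "grip": 5}])

```text
clock: 10.1
eef_pos: [0.5953, -0.3344, 0.2467]
tool_rot: [0.999, 0.032, -0.002, 0.001]
ft_force: [1.0, 0.6, -0.7]
grip_width: 0.0497
grasp_force: 0.0
```

```bash
python3 - <<'E'
from m import *
state()
A=axes([0,0,-1],[.065,-.998,0]); goal([.592,-.333,.16],A)
E
```

```text
t 10.1 p [ 0.5953 -0.3344  0.2467] 
 [[ 0.998  0.064 -0.005]
 [ 0.064 -0.998 -0.002]
 [-0.005  0.001 -1.   ]] q [-0.51  0.64  0.65  1.59 -0.    2.57] F [ 1.   0.6 -0.7] g 0.0497 0.0
d [-0.28 -0.17  8.67] w [ 0.0015  0.0049 -0.0011] t 10.1
```

Emit:
arm_command(increments=[{"dx": -0.3, "dy": -0.15, "dz": 4, "wx": 0, "wy": 0.005, "wz": 0, "grip": 5}, {"dx": -0.3, "dy": -0.15, "dz": 8.7, "wx": 0, "wy": 0.005, "wz": 0, "grip": 5}, {"dx": -0.3, "dy": -0.15, "dz": 8.7, "wx": 0, "wy": 0.005, "wz": 0, "grip": 5}])

```text
clock: 10.4
eef_pos: [0.5844, -0.3263, 0.1495]
tool_rot: [0.999, 0.034, -0.008, -0.006]
ft_force: [-0.7, 0.9, -1.4]
grip_width: 0.0498
grasp_force: 0.0
```

```bash
python3 - <<'E'
from m import *
state(); p,d,c=save('wrist','w5'); P=pts(d,c); r=P.reshape(-1,3)
cv2.imwrite('pics/w5.png',np.clip(p[:,:,::-1]*1.5,0,255).astype(np.uint8))
for lo in(.037,.045,.055,.065,.075,.085,.095):
    k=r[(np.hypot(r[:,0]-.592,r[:,1]+.333)<.02)&(r[:,2]>lo)&(r[:,2]<lo+.01)]
    if len(k): print(lo,k[:,0].min().round(4),k[:,0].max().round(4),((k[:,1].min()+k[:,1].max())/2).round(4),np.ptp(k[:,1]).round(4),len(k))
A=axes([0,0,-1],[.065,-.998,0]); goal([.592,-.333,.047],A)
E
```

```text
t 10.4 p [ 0.5844 -0.3263  0.1495] 
 [[ 0.998  0.068 -0.016]
 [ 0.068 -0.998  0.012]
 [-0.015 -0.013 -1.   ]] q [-0.51  0.64  0.41  1.36  0.    2.56] F [-0.7  0.9 -1.4] g 0.0498 0.0
0.037 0.5841 0.6036 -0.3326 0.0216 467
0.045 0.5945 0.5986 -0.3326 0.0107 63
0.055 0.5944 0.5986 -0.3328 0.011 64
0.065 0.5937 0.5987 -0.3326 0.0115 82
0.075 0.5882 0.5985 -0.3326 0.0115 189
0.085 0.5918 0.5967 -0.3324 0.0074 100
0.095 0.5914 0.5958 -0.3325 0.0054 79
d [ 0.6   0.64 10.77] w [-0.0087  0.0082  0.0023] t 10.45
```

View pics/w5.png

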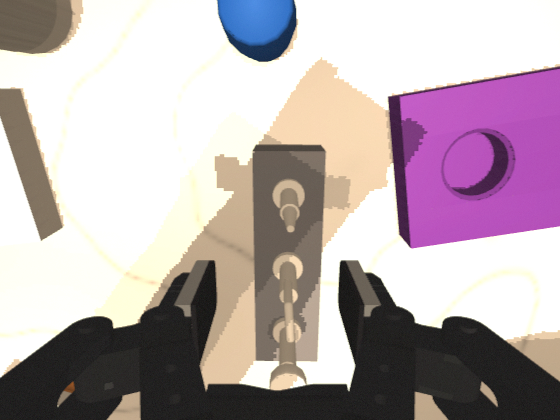

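The wrist view confirms the jet nozzle: the top one at (288,195), with its pointed tip. The paddle is at (288,268) and the brush at (288,375).

```bash
python3 - <<'E'
from m import *
state()
A=axes([0,0,-1],[.065,-.998,0]); goal([.5923,-.3328,.12],A)
E
```

```text
t 10.45 p [ 0.5866 -0.3279  0.1548] 
 [[ 0.998  0.067 -0.009]
 [ 0.067 -0.998  0.008]
 [-0.008 -0.009 -1.   ]] q [-0.51  0.64  0.42  1.36  0.    2.56] F [ 0.1 -0.1  1.3] g 0.0498 0.0
d [0.57 0.55 3.47] w [-0.0087  0.0082  0.0023] t 10.45
```

Emit:
arm_command(increments=[{"dx": 0, "dy": 0, "dz": 0, "wx": 0, "wy": 0, "wz": 0, "grip": 5}, {"dx": 0, "dy": 0, "dz": 0, "wx": 0, "wy": 0, "wz": 0, "grip": 5}])

```text
clock: 10.65
eef_pos: [0.5911, -0.3318, 0.1655]
tool_rot: [0.999, 0.033, 0.004, 0.001]
ft_force: [0.2, 0.0, 0.2]
grip_width: 0.05
grasp_force: 0.0
```

```bash
python3 - <<'E'
from m import *
state()
A=axes([0,0,-1],[.065,-.998,0]); goal([.5923,-.3328,.12],A)
E
```

```text
t 10.65 p [ 0.5911 -0.3318  0.1655] 
 [[ 0.998  0.066  0.009]
 [ 0.066 -0.998 -0.002]
 [ 0.009  0.002 -1.   ]] q [-0.51  0.63  0.43  1.36  0.    2.56] F [0.2 0.  0.2] g 0.05 0.0
d [0.07 0.09 4.55] w [ 0.0022 -0.0086  0.0008] t 10.65
```

Emit:
arm_command(increments=[{"dx": 0.05, "dy": 0.08, "dz": 1.5, "wx": 0, "wy": -0.008, "wz": 0, "grip": 5}, {"dx": 0.05, "dy": 0.08, "dz": 3, "wx": 0, "wy": -0.008, "wz": 0, "grip": 5}, {"dx": 0.05, "dy": 0.08, "dz": 4.5, "wx": 0, "wy": -0.008, "wz": 0, "grip": 5}, {"dx": 0.05, "dy": 0.08, "dz": 4.5, "wx": 0, "wy": -0.008, "wz": 0, "grip": 5}, {"dx": 0.05, "dy": 0.08, "dz": 4.5, "wx": 0, "wy": -0.008, "wz": 0, "grip": 5}])

```text
clock: 11.15
eef_pos: [0.5897, -0.3318, 0.1176]
tool_rot: [0.999, 0.033, -0.002, -0.0]
ft_force: [-0.4, -0.4, 0.0]
grip_width: 0.0505
grasp_force: 0.0
```

```bash
python3 - <<'E'
from m import *
state()
A=axes([0,0,-1],[.065,-.998,0]); goal([.5923,-.3328,.048],A)
E
```

```text
t 11.15 p [ 0.5897 -0.3318  0.1176] 
 [[ 0.998  0.065 -0.004]
 [ 0.065 -0.998  0.001]
 [-0.004 -0.001 -1.   ]] q [-0.51  0.66  0.36  1.27 -0.    2.56] F [-0.4 -0.4  0. ] g 0.0505 0.0
d [0.28 0.12 6.96] w [-0.001   0.0044  0.0002] t 11.15
```

Emit:
arm_command(increments=[{"dx": 0.15, "dy": 0.08, "dz": 1.5, "wx": 0, "wy": 0.002, "wz": 0, "grip": 5}, {"dx": 0.15, "dy": 0.08, "dz": 3, "wx": 0, "wy": 0.002, "wz": 0, "grip": 5}, {"dx": 0.15, "dy": 0.08, "dz": 4.5, "wx": 0, "wy": 0.002, "wz": 0, "grip": 5}, {"dx": 0.15, "dy": 0.08, "dz": 5.8, "wx": 0, "wy": 0.002, "wz": 0, "grip": 5}, {"dx": 0.15, "dy": 0.08, "dz": 6.8, "wx": 0, "wy": 0.002, "wz": 0, "grip": 5}, {"dx": 0.15, "dy": 0.08, "dz": 6.8, "wx": 0, "wy": 0.002, "wz": 0, "grip": 5}, {"dx": 0.15, "dy": 0.08, "dz": 6.8, "wx": 0, "wy": 0.002, "wz": 0, "grip": 5}])

```text
clock: 11.85
eef_pos: [0.5908, -0.3323, 0.0493]
tool_rot: [0.999, 0.033, -0.001, -0.001]
ft_force: [-0.3, -0.7, 1.1]
grip_width: 0.0498
grasp_force: 0.0
```

```bash
python3 - <<'E'
from m import *
state()
A=axes([0,0,-1],[.065,-.998,0]); goal([.5923,-.3328,.048],A)
E
```

```text
t 11.85 p [ 0.5908 -0.3323  0.0493] 
 [[ 0.998  0.065 -0.003]
 [ 0.065 -0.998  0.001]
 [-0.003 -0.001 -1.   ]] q [-0.51  0.71  0.27  1.13 -0.    2.56] F [-0.3 -0.7  1.1] g 0.0498 0.0
d [0.14 0.06 0.13] w [-0.0013  0.0027  0.0004] t 11.85
```

Emit:
arm_command(increments=[{"dx": 0.14, "dy": 0.06, "dz": 0, "wx": 0, "wy": 0, "wz": 0, "grip": 3}, {"dx": 0.14, "dy": 0.06, "dz": 0, "wx": 0, "wy": 0, "wz": 0, "grip": 1.6}, {"dx": 0.14, "dy": 0.06, "dz": 0, "wx": 0, "wy": 0, "wz": 0, "grip": 0.5}, {"dx": 0.14, "dy": 0.06, "dz": 0, "wx": 0, "wy": 0, "wz": 0, "grip": 0.5}, {"dx": 0.14, "dy": 0.06, "dz": 0, "wx": 0, "wy": 0, "wz": 0, "grip": 0.5}, {"dx": 0.14, "dy": 0.06, "dz": 0, "wx": 0, "wy": 0, "wz": 0, "grip": 0.5}])

```text
clock: 12.45
eef_pos: [0.5926, -0.3329, 0.0497]
tool_rot: [0.999, 0.033, -0.001, -0.0]
ft_force: [0.7, -0.2, 4.0]
grip_width: 0.0102
grasp_force: 58.5
```

```bash
python3 - <<'E'
from m import *
state()
A=axes([0,0,-1],[.065,-.998,0]); goal([.592,-.333,.23],A)
E
```

```text
t 12.45 p [ 0.5926 -0.3329  0.0497] 
 [[ 0.998  0.065 -0.002]
 [ 0.065 -0.998  0.001]
 [-0.002 -0.001 -1.   ]] q [-0.51  0.71  0.27  1.13 -0.    2.56] F [ 0.7 -0.2  4. ] g 0.0102 58.5
d [-9.000e-02 -1.000e-02 -1.803e+01] w [-0.0008  0.0017  0.0004] t 12.45
```

Emit:
arm_command(increments=[{"dx": 0, "dy": 0, "dz": -1, "wx": 0, "wy": 0, "wz": 0, "grip": 0.5}, {"dx": 0, "dy": 0, "dz": -2.5, "wx": 0, "wy": 0, "wz": 0, "grip": 0.5}, {"dx": 0, "dy": 0, "dz": -5, "wx": 0, "wy": 0, "wz": 0, "grip": 0.5}, {"dx": 0, "dy": 0, "dz": -8, "wx": 0, "wy": 0, "wz": 0, "grip": 0.5}, {"dx": 0, "dy": 0, "dz": -12, "wx": 0, "wy": 0, "wz": 0, "grip": 0.5}, {"dx": 0, "dy": 0, "dz": -16, "wx": 0, "wy": 0, "wz": 0, "grip": 0.5}, {"dx": 0, "dy": 0, "dz": -20, "wx": 0, "wy": 0, "wz": 0, "grip": 0.5}, {"dx": 0, "dy": 0, "dz": -20, "wx": 0, "wy": 0, "wz": 0, "grip": 0.5}])

```text
clock: 13.25
eef_pos: [0.5948, -0.3342, 0.2571]
tool_rot: [0.999, 0.033, 0.004, 0.003]
ft_force: [1.2, -0.5, 0.6]
grip_width: 0.01
grasp_force: 58.4
```

```bash
python3 - <<'E'
from m import *
state()
A=axes([0,0,-1],[np.sin(.69),-np.cos(.69),0]); goal([.5635,.0265,.25],A)
E
```

```text
t 13.25 p [ 0.5948 -0.3342  0.2571] 
 [[ 0.998  0.065  0.008]
 [ 0.065 -0.998 -0.005]
 [ 0.007  0.005 -1.   ]] q [-0.51  0.62  0.65  1.59 -0.    2.56] F [ 1.2 -0.5  0.6] g 0.01 58.4
d [ -0.77 -36.2    0.51] w [ 0.0075 -0.0055 -0.6246] t 13.25
```

Emit:
arm_command(increments=[{"dx": 0, "dy": -3, "dz": 0, "wx": 0, "wy": 0, "wz": -0.1, "grip": 0.5}, {"dx": 0, "dy": -7, "dz": 0, "wx": 0, "wy": 0, "wz": -0.2, "grip": 0.5}, {"dx": 0, "dy": -11.5, "dz": 0, "wx": 0, "wy": 0, "wz": -0.3, "grip": 0.5}, {"dx": -0.2, "dy": -16, "dz": 0.2, "wx": 0, "wy": 0, "wz": -0.4, "grip": 0.5}, {"dx": -0.4, "dy": -20.5, "dz": 0.3, "wx": 0, "wy": 0, "wz": -0.5, "grip": 0.5}, {"dx": -0.6, "dy": -25, "dz": 0.5, "wx": 0, "wy": 0, "wz": -0.6, "grip": 0.5}, {"dx": -0.8, "dy": -29.5, "dz": 0.5, "wx": 0, "wy": 0, "wz": -0.62, "grip": 0.5}, {"dx": -0.8, "dy": -33, "dz": 0.5, "wx": 0, "wy": 0, "wz": -0.62, "grip": 0.5}, {"dx": -0.8, "dy": -35.5, "dz": 0.5, "wx": 0, "wy": 0, "wz": -0.62, "grip": 0.5}, {"dx": -0.8, "dy": -36.2, "dz": 0.5, "wx": 0, "wy": 0, "wz": -0.62, "grip": 0.5}])

```text
clock: 14.25
eef_pos: [0.56, 0.0304, 0.2441]
tool_rot: [0.941, 0.338, -0.002, -0.002]
ft_force: [-0.1, 0.7, -0.1]
grip_width: 0.0099
grasp_force: 58.6
```

Emit:
arm_command(increments=[{"dx": 0, "dy": 0, "dz": 0, "wx": 0, "wy": 0, "wz": 0, "grip": 0.5}, {"dx": 0, "dy": 0, "dz": 0, "wx": 0, "wy": 0, "wz": 0, "grip": 0.5}, {"dx": 0, "dy": 0, "dz": 0, "wx": 0, "wy": 0, "wz": 0, "grip": 0.5}])

```text
clock: 14.55
eef_pos: [0.561, 0.0264, 0.2443]
tool_rot: [0.942, 0.335, -0.002, -0.001]
ft_force: [0.5, -0.4, -1.2]
grip_width: 0.0098
grasp_force: 58.6
```

```bash
python3 - <<'E'
from m import *
state()
A=axes([0,0,-1],[np.sin(.69),-np.cos(.69),0]); goal([.5635,.0265,.215],A)
o=monitor.get_obs(); T=o['eef_pos']
for n in('wrist','scene','top'): 
    p,d,c=save(n,n+'6'); P=pts(d,c).reshape(-1,3)
    r=P[np.hypot(P[:,0]-.564,P[:,1]-.027)<.03]; t=r[(r[:,2]>.137)&(r[:,2]<.165)]
    if len(t): print(n,'mouth',cv2.minEnclosingCircle(t[:,:2].astype(np.float32)),np.percentile(t[:,2],[50,90]),len(t))
    cam=np.linalg.inv(c['view'])[:3,3]; v=T[:2]-cam[:2]; v/=np.linalg.norm(v); s=np.array([-v[1],v[0]])
    for lo in(T[2]-.04,T[2]-.034,T[2]-.028,T[2]-.022,T[2]-.0147):
        k=(r[:,2]>lo)&(r[:,2]<lo+.006); q=r[k][:,:2]-T[:2]; q=q[np.hypot(*q.T)<.016]
        if len(q)>3: print(n,lo.round(3),'side',((q@s).min()+(q@s).max())/2,'w',np.ptp(q@s),'near',(q@v).min(),v.round(2),len(q))
a=[cv2.imread(f'pics/{n}6.png') for n in('wrist','scene')]
cv2.imwrite('pics/c6.png',np.clip(1.6*np.hstack([cv2.resize(a[0],(400,300)),cv2.resize(a[1][100:280,220:460],(400,300))]),0,255).astype(np.uint8))
E
```

```text
t 14.55 p [0.561  0.0264 0.2443] 
 [[ 0.775  0.632 -0.004]
 [ 0.632 -0.775  0.001]
 [-0.002 -0.003 -1.   ]] q [0.05 0.36 0.21 1.42 0.   2.5 ] F [ 0.5 -0.4 -1.2] g 0.0098 58.6
d [0.2  0.16 2.93] w [-0.003   0.0022 -0.0065] t 14.55
wrist mouth ((0.5647125244140625, 0.026461493223905563), 0.014709345065057278) [0.14939929 0.15045092] 1462
wrist 0.204 side 0.0011243961489234401 w 0.0055661437083919865 near -0.0035859914147536756 [-0.79 -0.61] 18
wrist 0.21 side 0.0006064268968181303 w 0.003491371224773815 near -0.003389522634045824 [-0.79 -0.61] 9
wrist 0.23 side 0.001175535924929855 w 0.019313816459164995 near -0.010631515873539513 [-0.79 -0.61] 522
scene mouth ((0.5635401010513306, 0.02369895577430725), 0.015389816835522652) [0.14740647 0.15027354] 102
scene 0.204 side 0.002691041465128826 w 0.007594394308077731 near -0.0057195514272448105 [-0.41  0.91] 5
scene 0.21 side 0.002750364079363181 w 0.0075467261087503856 near -0.006769715466748431 [-0.41  0.91] 7
scene 0.216 side 0.0016063272193749013 w 0.004941532193989646 near -0.005952403138615921 [-0.41  0.91] 4
scene 0.23 side 0.001980774854125419 w 0.019751696998960604 near -0.014793584627182926 [-0.41  0.91] 30
```

View pics/c6.png

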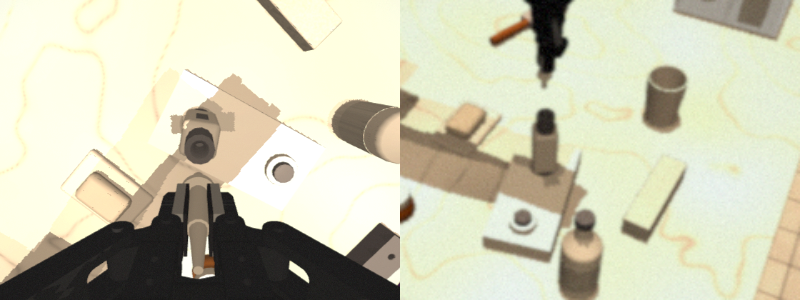

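Emit:
arm_command(increments=[{"dx": 0.3, "dy": 0.1, "dz": 1, "wx": 0, "wy": 0, "wz": 0, "grip": 0.5}, {"dx": 0.3, "dy": 0.1, "dz": 2.5, "wx": 0, "wy": 0, "wz": 0, "grip": 0.5}, {"dx": 0.3, "dy": 0.1, "dz": 4, "wx": 0, "wy": 0, "wz": 0, "grip": 0.5}, {"dx": 0.3, "dy": 0.1, "dz": 5, "wx": 0, "wy": 0, "wz": 0, "grip": 0.5}, {"dx": 0.3, "dy": 0.1, "dz": 5.2, "wx": 0, "wy": 0, "wz": 0, "grip": 0.5}, {"dx": 0.3, "dy": 0.1, "dz": 5.2, "wx": 0, "wy": 0, "wz": 0, "grip": 0.5}, {"dx": 0.3, "dy": 0.1, "dz": 5.2, "wx": 0, "wy": 0, "wz": 0, "grip": 0.5}])

```text
clock: 15.4
eef_pos: [0.5643, 0.0289, 0.1931]
tool_rot: [0.942, 0.336, -0.001, -0.001]
ft_force: [-0.4, -0.5, -0.0]
grip_width: 0.0105
grasp_force: 58.6
```

```bash
python3 - <<'E'
from m import *
state()
A=axes([0,0,-1],[np.sin(.69),-np.cos(.69),0]); goal([.564,.0276,.163],A)
E
```

```text
t 15.4 p [0.5643 0.0289 0.1931] 
 [[ 0.774  0.633 -0.002]
 [ 0.633 -0.774  0.001]
 [-0.001 -0.002 -1.   ]] q [0.05 0.39 0.11 1.3  0.   2.51] F [-0.4 -0.5 -0. ] g 0.0105 58.6
d [-0.1   0.09  3.01] w [-0.0023  0.0007 -0.0046] t 15.4
```

Emit:
arm_command(increments=[{"dx": -0.1, "dy": 0.08, "dz": 0.4, "wx": 0, "wy": 0, "wz": 0, "grip": 0.5}, {"dx": -0.1, "dy": 0.08, "dz": 0.8, "wx": 0, "wy": 0, "wz": 0, "grip": 0.5}, {"dx": -0.1, "dy": 0.08, "dz": 1.2, "wx": 0, "wy": 0, "wz": 0, "grip": 0.5}, {"dx": -0.1, "dy": 0.08, "dz": 1.5, "wx": 0, "wy": 0, "wz": 0, "grip": 0.5}, {"dx": -0.1, "dy": 0.08, "dz": 1.5, "wx": 0, "wy": 0, "wz": 0, "grip": 0.5}])

```text
clock: 15.9
eef_pos: [0.5632, 0.0277, 0.1768]
tool_rot: [0.942, 0.336, -0.002, -0.001]
ft_force: [-0.4, -0.1, 0.6]
grip_width: 0.0102
grasp_force: 58.6
```

Emit:
arm_command(increments=[{"dx": 0, "dy": 0, "dz": 0.4, "wx": 0, "wy": 0, "wz": 0, "grip": 0.5}, {"dx": 0, "dy": 0, "dz": 0.8, "wx": 0, "wy": 0, "wz": 0, "grip": 0.5}, {"dx": 0, "dy": 0, "dz": 1.1, "wx": 0, "wy": 0, "wz": 0, "grip": 0.5}, {"dx": 0, "dy": 0, "dz": 1.3, "wx": 0, "wy": 0, "wz": 0, "grip": 0.5}, {"dx": 0, "dy": 0, "dz": 1.3, "wx": 0, "wy": 0, "wz": 0, "grip": 0.5}])

```text
clock: 16.4
eef_pos: [0.5635, 0.0277, 0.1647]
tool_rot: [0.942, 0.336, -0.001, -0.001]
ft_force: [0.2, -0.2, 1.0]
grip_width: 0.0098
grasp_force: 58.8
```

Emit:
arm_command(increments=[{"dx": 0, "dy": 0, "dz": 0.1, "wx": 0, "wy": 0, "wz": 0, "grip": 0.5}, {"dx": 0, "dy": 0, "dz": 0.2, "wx": 0, "wy": 0, "wz": 0, "grip": 0.5}, {"dx": 0, "dy": 0, "dz": 0.25, "wx": 0, "wy": 0, "wz": 0, "grip": 0.5}, {"dx": 0, "dy": 0, "dz": 0.3, "wx": 0, "wy": 0, "wz": 0, "grip": 0.5}, {"dx": 0, "dy": 0, "dz": 0.3, "wx": 0, "wy": 0, "wz": 0, "grip": 0.5}])

```text
clock: 16.9
eef_pos: [0.5644, 0.0278, 0.1645]
tool_rot: [0.942, 0.336, 0.001, -0.001]
ft_force: [-4.0, -0.4, 13.5]
grip_width: 0.0101
grasp_force: 59.9
```

Emit:
arm_command(increments=[{"dx": 0, "dy": 0, "dz": -0.25, "wx": 0, "wy": 0, "wz": 0, "grip": 0.5}, {"dx": 0, "dy": 0, "dz": -0.25, "wx": 0, "wy": 0, "wz": 0, "grip": 1.2}, {"dx": 0, "dy": 0, "dz": -0.25, "wx": 0, "wy": 0, "wz": 0, "grip": 2}, {"dx": 0, "dy": 0, "dz": -0.25, "wx": 0, "wy": 0, "wz": 0, "grip": 4}, {"dx": 0, "dy": 0, "dz": -0.25, "wx": 0, "wy": 0, "wz": 0, "grip": 4.5}, {"dx": 0, "dy": 0, "dz": -0.25, "wx": 0, "wy": 0, "wz": 0, "grip": 4.5}, {"dx": 0, "dy": 0, "dz": -2, "wx": 0, "wy": 0, "wz": 0, "grip": 4.5}, {"dx": 0, "dy": 0, "dz": -4, "wx": 0, "wy": 0, "wz": 0, "grip": 4.5}, {"dx": 0, "dy": 0, "dz": -7, "wx": 0, "wy": 0, "wz": 0, "grip": 4.5}, {"dx": 0, "dy": 0, "dz": -11, "wx": 0, "wy": 0, "wz": 0, "grip": 4.5}])

```text
clock: 17.9
eef_pos: [0.5626, 0.0275, 0.2706]
tool_rot: [0.942, 0.336, -0.003, -0.002]
ft_force: [0.3, -0.0, -0.5]
grip_width: 0.045
grasp_force: 0.0
```

```bash
python3 - <<'E'
from m import *
state()
for n in('wrist','scene'): 
    p,d,c=save(n,n+'7'); P=pts(d,c).reshape(-1,3)
    r=P[np.hypot(P[:,0]-.564,P[:,1]-.027)<.03]
    for lo in np.arange(.139,.23,.006):
        q=r[(r[:,2]>lo)&(r[:,2]<lo+.006)]
        if len(q)>2: print(n,lo.round(3),q[:,:2].min(0).round(4),q[:,:2].max(0).round(4),len(q))
a=[cv2.imread(f'pics/{n}7.png') for n in('wrist','scene')]
cv2.imwrite('pics/c7.png',np.clip(1.6*np.hstack([cv2.resize(a[0],(400,300)),cv2.resize(a[1][130:220,280:400],(400,300),interpolation=cv2.INTER_CUBIC)]),0,255).astype(np.uint8))
# button
z=np.load('pics/w1.npz');P=pts(z['d'],z).reshape(-1,3)
r=P[np.hypot(P[:,0]-.587,P[:,1]+.1)<.03]
for lo in np.arange(.025,.06,.003):
    q=r[(r[:,2]>lo)&(r[:,2]<lo+.003)]
    if len(q): print(lo.round(3),q[:,:2].min(0).round(4),q[:,:2].max(0).round(4),len(q),q.mean(0).round(4))
E
```

```text
t 17.9 p [0.5626 0.0275 0.2706] 
 [[ 0.774  0.633 -0.008]
 [ 0.633 -0.774  0.001]
 [-0.005 -0.006 -1.   ]] q [0.05 0.36 0.28 1.49 0.   2.5 ] F [ 0.3 -0.  -0.5] g 0.045 0.0
wrist 0.139 [0.559  0.0205] [0.5791 0.0409] 61
wrist 0.145 [0.5504 0.0124] [0.5791 0.0408] 420
wrist 0.151 [0.5508 0.0142] [0.5786 0.0396] 432
wrist 0.157 [0.5615 0.0235] [0.5698 0.0324] 32
wrist 0.163 [0.562  0.0235] [0.5699 0.0323] 39
wrist 0.169 [0.562  0.0238] [0.5698 0.0324] 36
wrist 0.175 [0.5626 0.024 ] [0.5697 0.0324] 47
wrist 0.181 [0.5616 0.0227] [0.5699 0.0323] 45
wrist 0.187 [0.5616 0.0229] [0.5699 0.0323] 53
wrist 0.193 [0.5583 0.0205] [0.5699 0.0322] 141
wrist 0.199 [0.5609 0.023 ] [0.5679 0.0304] 60
wrist 0.205 [0.5627 0.0245] [0.5673 0.0298] 49
wrist 0.211 [0.5618 0.0239] [0.5669 0.0292] 49
wrist 0.217 [0.5623 0.0244] [0.5664 0.0288] 71
scene 0.139 [0.5502 0.0087] [0.5771 0.0233] 16
scene 0.145 [0.5498 0.0097] [0.5765 0.0278] 32
scene 0.151 [0.5523 0.012 ] [0.5743 0.0365] 35
scene 0.157 [0.5612 0.0175] [0.5673 0.0242] 6
scene 0.163 [0.5576 0.018 ] [0.5686 0.0218] 7
scene 0.169 [0.56  0.018] [0.5676 
[... 391 characters left out ...]
33 -0.1264] [ 0.6154 -0.0722] 14 [ 0.5834 -0.0937  0.0277]
0.028 [ 0.5575 -0.1296] [ 0.6167 -0.07  ] 940 [ 0.5846 -0.0972  0.0297]
0.031 [ 0.5573 -0.1291] [ 0.6168 -0.0721] 95 [ 0.5805 -0.0935  0.0317]
0.034 [ 0.5657 -0.113 ] [ 0.5837 -0.0792] 14 [ 0.5716 -0.0917  0.0351]
0.037 [ 0.5659 -0.1189] [ 0.6083 -0.0798] 46 [ 0.5775 -0.0959  0.039 ]
0.04 [ 0.5658 -0.1219] [ 0.6086 -0.0796] 659 [ 0.5862 -0.0996  0.0417]
0.043 [ 0.5667 -0.1183] [ 0.6071 -0.0806] 60 [ 0.583  -0.0988  0.0436]
0.046 [ 0.5739 -0.1142] [ 0.6011 -0.0873] 23 [ 0.5802 -0.0963  0.0476]
0.049 [ 0.5743 -0.114 ] [ 0.6004 -0.0871] 380 [ 0.5867 -0.1004  0.0511]
0.052 [ 0.5743 -0.1136] [ 0.6    -0.0889] 164 [ 0.5876 -0.1004  0.0526]
```

View pics/c7.png

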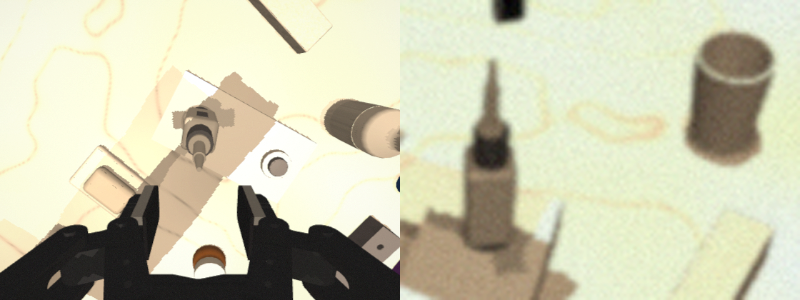

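The nozzle is seated in the handle: collar just on the head, tip at z≈0.22. Next is the button at about (0.587,-0.1005), with its top at z≈0.052.

```bash
python3 - <<'E'
from m import *
for n in('scene7','top4'):
    z=np.load(f'pics/{n}.npz');P=pts(z['d'],z).reshape(-1,3)
    r=P[(abs(P[:,0]-.69)<.08)&(abs(P[:,1]+.14)<.08)&(P[:,2]>.05)&(P[:,2]<.2)]; print(n,r.min(0),r.max(0),len(r))
A=axes([0,0,-1],[np.sin(.69),-np.cos(.69),0]); goal([.587,-.1005,.27],A)
E
```

```text
scene7 [ 0.67405911 -0.17858152  0.05014655] [ 0.73275691 -0.12355375  0.17269093] 857
top4 [ 0.67146463 -0.17216895  0.05067746] [ 0.72798914 -0.11319281  0.17805143] 531
d [-6.54 11.22  0.75] w [ 0.0035 -0.0072 -0.0046] t 18.0
```

Emit:
arm_command(increments=[{"dx": -1.3, "dy": 2.2, "dz": 0, "wx": 0, "wy": 0, "wz": 0, "grip": 3}, {"dx": -2.6, "dy": 4.5, "dz": 0, "wx": 0, "wy": 0, "wz": 0, "grip": 1}, {"dx": -3.9, "dy": 6.7, "dz": 0, "wx": 0, "wy": 0, "wz": 0, "grip": 0}, {"dx": -5.2, "dy": 9, "dz": 0, "wx": 0, "wy": 0, "wz": 0, "grip": 0}, {"dx": -6.5, "dy": 11.2, "dz": 2, "wx": 0, "wy": 0, "wz": 0, "grip": 0}, {"dx": -6.5, "dy": 11.2, "dz": 6, "wx": 0, "wy": 0, "wz": 0, "grip": 0}, {"dx": -6.5, "dy": 11.2, "dz": 10, "wx": 0, "wy": 0, "wz": 0, "grip": 0}, {"dx": -6.5, "dy": 11.2, "dz": 14, "wx": 0, "wy": 0, "wz": 0, "grip": 0}, {"dx": -6.5, "dy": 11.2, "dz": 17, "wx": 0, "wy": 0, "wz": 0, "grip": 0}, {"dx": -6.5, "dy": 11.2, "dz": 17, "wx": 0, "wy": 0, "wz": 0, "grip": 0}])

```text
clock: 19.0
eef_pos: [0.5794, -0.0993, 0.0956]
tool_rot: [0.942, 0.336, -0.006, -0.004]
ft_force: [-0.5, -0.3, -0.5]
grip_width: -0.0001
grasp_force: 0.0
```

Emit:
arm_command(increments=[{"dx": 0, "dy": 0, "dz": 0, "wx": 0, "wy": 0, "wz": 0, "grip": 0}, {"dx": 0, "dy": 0, "dz": 0, "wx": 0, "wy": 0, "wz": 0, "grip": 0}])

```text
clock: 19.2
eef_pos: [0.5855, -0.1003, 0.1034]
tool_rot: [0.942, 0.336, 0.0, -0.0]
ft_force: [-0.4, -0.3, 0.2]
grip_width: 0.0004
grasp_force: 0.0
```

```bash
python3 - <<'E'
from m import *
state()
A=axes([0,0,-1],[np.sin(.69),-np.cos(.69),0]); goal([.587,-.1005,.046],A)
E
```

```text
t 19.2 p [ 0.5855 -0.1003  0.1034] 
 [[ 0.774  0.633  0.001]
 [ 0.633 -0.774  0.001]
 [ 0.001 -0.    -1.   ]] q [-0.17  0.5   0.05  1.12  0.    2.29] F [-0.4 -0.3  0.2] g 0.0004 0.0
d [0.1  0.11 5.74] w [-0.0001 -0.0009 -0.0046] t 19.2
```

Emit:
arm_command(increments=[{"dx": 0.1, "dy": 0.1, "dz": 1.5, "wx": 0, "wy": 0, "wz": 0, "grip": 0}, {"dx": 0.1, "dy": 0.1, "dz": 3, "wx": 0, "wy": 0, "wz": 0, "grip": 0}, {"dx": 0.1, "dy": 0.1, "dz": 4.4, "wx": 0, "wy": 0, "wz": 0, "grip": 0}, {"dx": 0.1, "dy": 0.1, "dz": 4.8, "wx": 0, "wy": 0, "wz": 0, "grip": 0}, {"dx": 0.1, "dy": 0.1, "dz": 5.1, "wx": 0, "wy": 0, "wz": 0, "grip": 0}, {"dx": 0.1, "dy": 0.1, "dz": 5.4, "wx": 0, "wy": 0, "wz": 0, "grip": 0}, {"dx": 0.1, "dy": 0.1, "dz": 5.5, "wx": 0, "wy": 0, "wz": 0, "grip": 0}])

```text
clock: 19.9
eef_pos: [0.5862, -0.1003, 0.0477]
tool_rot: [0.942, 0.336, -0.0, -0.001]
ft_force: [-0.2, 0.5, 4.3]
grip_width: -0.0004
grasp_force: 2.0
```

Contact with the spring at about 4 N. I'll press on to the hard stop.

Emit:
arm_command(increments=[{"dx": 0, "dy": 0, "dz": 0.15, "wx": 0, "wy": 0, "wz": 0, "grip": 0}, {"dx": 0, "dy": 0, "dz": 0.3, "wx": 0, "wy": 0, "wz": 0, "grip": 0}, {"dx": 0, "dy": 0, "dz": 0.4, "wx": 0, "wy": 0, "wz": 0, "grip": 0}, {"dx": 0, "dy": 0, "dz": 0.4, "wx": 0, "wy": 0, "wz": 0, "grip": 0}, {"dx": 0, "dy": 0, "dz": 0.4, "wx": 0, "wy": 0, "wz": 0, "grip": 0}])

```text
clock: 20.4
eef_pos: [0.5862, -0.1003, 0.0458]
tool_rot: [0.942, 0.336, 0.0, -0.0]
ft_force: [-4.0, 0.9, 17.9]
grip_width: -0.0001
grasp_force: 8.8
```

Emit:
arm_command(increments=[{"dx": 0, "dy": 0, "dz": 0.15, "wx": 0, "wy": 0, "wz": 0, "grip": 0}, {"dx": 0, "dy": 0, "dz": 0.15, "wx": 0, "wy": 0, "wz": 0, "grip": 0}, {"dx": 0, "dy": 0, "dz": 0.15, "wx": 0, "wy": 0, "wz": 0, "grip": 0}])

```text
clock: 20.7
eef_pos: [0.5863, -0.1003, 0.0457]
tool_rot: [0.942, 0.336, 0.001, 0.0]
ft_force: [-7.5, 1.3, 25.0]
grip_width: 0.0002
grasp_force: 12.3
```

Emit:
arm_command(increments=[{"dx": 0, "dy": 0, "dz": -0.5, "wx": 0, "wy": 0, "wz": 0, "grip": 0}, {"dx": 0, "dy": 0, "dz": -1.5, "wx": 0, "wy": 0, "wz": 0, "grip": 0}, {"dx": 0, "dy": 0, "dz": -4, "wx": 0, "wy": 0, "wz": 0, "grip": 0}, {"dx": 0, "dy": 0, "dz": -8, "wx": 0, "wy": 0, "wz": 0, "grip": 0}, {"dx": 0, "dy": 0, "dz": -12, "wx": 0, "wy": 0, "wz": 0, "grip": 0}, {"dx": 0, "dy": 0, "dz": -15, "wx": 0, "wy": 0, "wz": 0, "grip": 0}, {"dx": 0, "dy": 0, "dz": -18, "wx": 0, "wy": 0, "wz": 0, "grip": 0}, {"dx": 0, "dy": 0, "dz": -18, "wx": 0, "wy": 0, "wz": 0, "grip": 0}, {"dx": 0, "dy": 0, "dz": -18, "wx": 0, "wy": 0, "wz": 0, "grip": 0}])

```text
clock: 21.6
eef_pos: [0.5859, -0.1004, 0.2212]
tool_rot: [0.942, 0.336, -0.001, -0.001]
ft_force: [-0.4, 0.1, -0.3]
grip_width: 0.0001
grasp_force: 0.0
```

```bash
python3 - <<'E'
from m import *
state(); p,d,c=save('scene','s8')
cv2.imwrite('pics/s8.png',np.clip(p[80:340,150:500,::-1]*1.6,0,255).astype(np.uint8))
P=pts(d,c).reshape(-1,3); r=P[np.hypot(P[:,0]-.564,P[:,1]-.027)<.03]; q=r[r[:,2]>.2]; print(q.mean(0),q[:,2].max())
E
```

```text
t 21.6 p [ 0.5859 -0.1004  0.2212] 
 [[ 0.774  0.633 -0.002]
 [ 0.633 -0.774  0.001]
 [-0.001 -0.002 -1.   ]] q [-0.17  0.44  0.26  1.39  0.    2.29] F [-0.4  0.1 -0.3] g 0.0001 0.0
[0.56327172 0.02297442 0.20963796] 0.21915532546034544
```

View pics/s8.png

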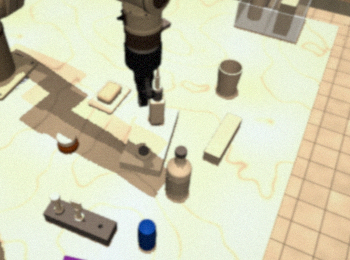

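The last view shows the handle upright at (157,105) with the jet nozzle on it. The brush and paddle nozzles are still in the caddy, and the bystanders are where they were. The arm is clear, so I'm handing in.

```bash
python3 -c "
from workcell import job; print(job.job_done())"
```

```text
the job is handed in; nothing more can be done
None
```

I handed the job in at about 21.6 s: the handle stands in the dock well, the jet nozzle is seated in its top with the collar flush, and the button was pressed to its stop and released; the result of the judging was not shown.

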